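# Load the specimen tray and transfer it past a spring pin

### The arm

A 6-joint arm with a two-finger parallel gripper is mounted at the origin on a cart in front of the work surface, level with it; the furniture and walls round the work are solid. World frame = base frame: x ahead of the robot, y to its left, z up, the work surface at z = 0. Lengths are in m, angles in rad, forces in N, time in s.
With the tool pointing down it reaches from about 0.4 to 0.925 m from the base axis. Payload 12.5 kg.
Tool frame: the origin (TCP) lies at the very end of the fingers, on their centre line; the grasp point (between the pads) lies 19 mm behind it; z points along the fingers, y is the direction in which the jaws open and shut (so a half turn about z gives the same grasp; the last joint's range is limited). The gripper opens to 95 mm and grips with 3 to 60 N. Pads are 20 mm wide; open, the fingers measure 119 mm over their backs; the gripper's body (75 mm by 180 mm) begins 59 mm behind the grasp point.
Start: joints at [-1.309, 0.491, 1.559, -0, 1.092, -0.106], TCP at [0.225, -0.583, 0.215] pointing down, gripper open.
Joint ranges: [-3.1, 3.1], [-0.84, 2.19], [0.05, 2.79], [-1.13, 4.28], [0.06, 2.93], [-2.69, 2.69]. Speed limits (rad/s): [2.22, 2.22, 2.79, 3.14, 3.14, 3.14].

### API

Orientations are given as a unit quaternion [x, y, z, w].
In Python, from cell import readout, imaging, manip gives the robot as it stands. The module is installed in compiled form; this text tells all that it offers.
- The arm moves only by the shell command python3 -m crank 'ROWS'. ROWS is JSON, a list that holds one entry, the list of rows, each a list of 5 numbers: the opening, from -1 (shut) to 1 (fully open), then the shift along the world's x, y, z each as a share of 0.1 m, from -1 to 1, then the turn about the world's z as a share of pi/2 rad, from -1 to 1. In form: [[[fingers, tx, ty, tz, twist], ...]]. A call has exactly 5 rows; each row shifts and turns the commanded pose from where the row before left it; what a row does not reach is not made up. A row lasts 1/12 s, in which the tool goes at most 41.7 mm and 7.16 degrees, less where a joint would pass 70% of its speed; a pose out of reach is approached as far as the arm can. A call with a number of a shift or a turn outside -1 to 1 is refused whole. A call with a gripper value outside its range is refused whole. The fingers move at their own pace and stop on an object; the grip force is fixed at half the most. Time passes only in rows, so rows that do not move let the fingers close, or fill a call up. It gives the time, the measured TCP pose, the force and the opening at its end, in the units of the state.
- readout.get_state(): the state, without advancing time (a new reading comes with each control period).
- imaging.read_camera(name): name is "scene" or "top" or "wrist"; returns the picture (384x512x3 uint8, blue, green, red); there is no depth.
- imaging.camera_info(name): a dict with "vfov" (degrees; the focal length in pixels is half the picture's height over the tangent of half this angle, whatever the lens; pixels are square), "cx", "cy" (the principal point, pixels), "R" (3x3) and "t" (3): a world point X has camera coordinates R X + t. Camera axes: x right, y down, z forward; pixel columns grow to the right and rows downward; lengths in m; the calibration is good to about 2 mm. A picture is of the moment at which its call begins: read the wrist's pose just before it. camera_info takes no time and is no camera call; for the wrist camera it gives the pose at the moment of the call.
- manip.job_done(): hands the job in, once; it reports no verdict.
The state is a dict: "clock": time; "q": joint angles; "qvel": joint speeds; "joint_torque": joint torques, N m; "tool_pos": TCP position; "orientation": TCP orientation; "force": force on the tool from outside, world axes, zero at the start; "ft_torque": the same for the moment, N m; "finger_gap": finger opening in m.
Only numpy, scipy, OpenCV 4.12 (cv2) and the standard library are available. Lean on these libraries where they do the work, as an engineer would, in place of code of your own. Each camera call takes 0.05 s, during which the arm holds its last target. There are 200 camera calls.

### The job

The tray on the loading dock is shut in by a spring pin: first pull the pin's black pull straight up and turn it so that it rests in its notches and stays up by itself. Then, with the tray still on the loading dock, stack in its pocket the big round block, on it all the smaller steel discs that are there (in any order), and the mounted specimen on top, all centred; slide the tray flat over the gap, without lifting it or letting it dip, right up against the end stop, and turn the pin back so that it drops fully down behind the tray's side flange and locks it, with the stack still centred. Leave the vee block and the loupe alone.

Things in the scene. Friction and masses are not known exactly. Their poses are not given: they have to be found in the camera images.
- pin_grip (a point): On the spring pin's axis, mid-way up its black pull: an upright tab 11 mm thick (the point's x axis: grip across it), 34 mm long (y), from 15 mm below to 13 mm above this point; z up. Moves with the pin. Pin down: 86 mm above the bench, the tab's underside 3 mm above the collar.
- bracket (a point): Fixed point on the pin's axis, on top of the grey bracket arm that carries the pin, 50 mm above the bench (arm 26 mm wide along the travel, underside 40 mm above the bench, its post on the +x side). A castellated steel collar 18 mm high, 30 mm across stands round it. The pin is 10 mm thick. Axes as home.
- pin_lift (a joint): Height of the spring pin in m: 0 down (tip 1 mm above the dock), 0.020 upper limit. A spring pulls it down, 4 N at 0, 10 N at 0.020. A cross bar under the tab (28 mm long, parallel to the tab) lies in a slot of the collar when the pin is down; it clears the collar's shoulders above 0.016 and rests in the notches at about 0.0135.
- pin_turn (a joint): Turn of the pull in rad, growing counter-clockwise seen from above: 0 with the cross bar over its slot (only there can the pin go down), rest notches at 1.20, limit 1.35. It turns only while pin_lift is above about 0.016, also to leave a notch.
- home (a point): On top of the far dock: where the tray's centre must end, the tray against the end stop. Its axes are the fixture's: the tray travels along -y from the loading dock; z up. Dock tops are 22 mm above the bench, with side rails 9 mm high, 104 mm apart. The fixture is screwed down and 120 mm wide.
- gap (a point): Middle of the gap between the docks, level with their tops, 90 mm toward +y from home; axes as home. The gap is 36 mm wide (y) and 16 mm deep. The far dock reaches 145 mm to -y of it, the loading dock 145 mm to +y of it.
- tray_centre (a point): Middle of the underside of the loose aluminium tray (100 mm in x, 130 mm in y, plate 8 mm thick, 0.5 kg); axes as home when straight. Its flange on the +x side ends 45 mm toward +y from its centre; at home the lowered pin stands 4 mm behind that end. With the pin down the tray cannot pass.
- pocket (a point): Centre of the tray's pocket, on its floor (top of the plate). Four stops 11 mm high, on the diagonals of the tray's axes, make a nest for the 64 mm block with 2 mm of play all round; the sides between them (toward x and y) are open for fingers. z up.
- push_face (a point): Middle of the rear (+y) face of the push plate, the upright steel plate 70 mm wide across the rear of the tray, 40 mm high, its top 16 mm above this point; push here along -y of the tray.
- base_block_mid (a point): Centre (half-way up) of the big round steel block, 64 mm across, 15 mm thick, 0.38 kg.
- disc_a_mid (a point): Centre of a smaller round steel disc, 50 mm across, 15 mm thick, 0.2 kg; may be absent.
- disc_b_mid (a point): Centre of a smaller round steel disc, 50 mm across, 12 mm thick, 0.2 kg; may be absent.
- disc_c_mid (a point): Centre of a smaller round steel disc, 50 mm across, 10 mm thick, 0.2 kg; may be absent.
- specimen_mid (a point): Centre of the mounted specimen, a cream resin cylinder 30 mm across, 20 mm high, 24 g.
- dial_box_corner (a point): Point on the bench straight below the left front corner of the black dial box of the fixed tall tester to the right of the work: the box, 0.55 m up, runs from here 220 mm toward -y; the white body below it begins about 50 mm farther in x. Fold the arm in to swing past them.
- vee_anvil: A steel vee block 40 x 40 x 30 mm, a bystander; origin under its centre.
- eye_loupe: A folding loupe 50 x 36 x 18 mm, a bystander; origin under its centre.
There are look-alikes about, which are no part of the job. What is shaped like the part that bears disc_b_mid but blue or red is not meant.

How it is judged:
By the outcome, as a careful person would: the job done as asked, in the order asked, and still so for the second after the job is handed in, with the robot touching nothing.
Of disc_a, disc_b, disc_c only 1 to 3 are there at a start; the rules pass over those that are not, and their reading is None.
At some moment in a run one of base_block may be knocked a few centimetres aside while the robot is not near it.
Once in a run the grip may slacken for a moment while it holds something.
It also fails if it takes over 210 s, if anything falls off the work surface, if the arm or the gripper's body presses on something with over 40 N, if the wrist force passes 120 N, or if a joint passes its speed limit or range.

## Working session

There is one attempt and no reset: what is moved stays moved. The work goes in short steps, Python scripts to look and compute and a shell command to move; the robot and the scene stay as the last step left them, time stands still between calls to the robot, and variables do not carry over. Pictures are saved under pics/ and viewed, about 12 in all and at most 16, crops included, and the job is handed in when it is done.

```bash
mkdir -p pics; cat > h.py <<'E'
from cell import readout, imaging, manip
import numpy as np, cv2
def info(n):
    i=imaging.camera_info(n); i['f']=192/np.tan(np.radians(i['vfov'])/2); i['R']=np.array(i['R']); i['t']=np.array(i['t']); return i
def ray(i,u,v):
    d=i['R'].T@np.array([(u-i['cx'])/i['f'],(v-i['cy'])/i['f'],1]); return -i['R'].T@i['t'],d
def onz(i,u,v,z):
    c,d=ray(i,u,v); return c+d*(z-c[2])/d[2]
def proj(i,X):
    p=i['R']@np.array(X)+i['t']; return p[:2]/p[2]*i['f']+[i['cx'],i['cy']]
def shot(n,f=None):
    i=info(n); im=np.array(imaging.read_camera(n))
    if f: cv2.imwrite('pics/'+f,im)
    return i,im
E
python3 - <<'E'
from h import *
a=[]
for n in("scene","top"):
    i,im=shot(n,n+"0.png");print(n,i['f'],i['cx'],i['cy'],-i['R'].T@i['t'],i['R'][2])
    np.save(n+"0.npy",im)
i,im=shot("wrist","wrist0.png");print(i['f'],-i['R'].T@i['t'],i['R'])
s=readout.get_state();print(s)
E
```

```text
scene 348.0587734449743 257.6629727685934 195.5023191056137 [0.12093065 0.94188324 0.49703371] [ 0.43082156 -0.79720622 -0.42291256]
top 353.7330638580321 252.71103659267163 194.0385093864582 [0.40339763 0.1755553  1.01760033] [ 0.15092895 -0.01305779 -0.98845837]
343.48342072019744 [ 0.29540435 -0.55679963  0.38428071] [[ 3.59401333e-01 -9.33182933e-01 -5.42868592e-04]
 [-8.99301982e-01 -3.46507810e-01  2.66811325e-01]
 [-2.49171883e-01 -9.54041429e-02 -9.63748630e-01]]
{'clock': 0.15, 'q': array([-1.30857780e+00,  4.91405106e-01,  1.55931388e+00, -1.09460202e-06,
        1.09167615e+00, -1.05606101e-01]), 'qvel': array([-0.00268762, -0.00122853, -0.00153843,  0.00056086,  0.00010446,
       -0.00157708]), 'joint_torque': array([ 1.11437643e-03, -6.12896347e+01, -2.58277863e+01,  6.92686415e-02,
        4.73468774e-02, -6.56294355e-05]), 'tool_pos': array([ 0.22471384, -0.58302023,  0.2142044 ]), 'orientation': array([ 9.83135620e-01,  1.82877533e-01, -3.18713292e-05, -3.99969392e-04]), 'force': array([ 0.2770716 , -0.44514936, -0.12676865]), 'ft_torque': array([-0.03518341, -0.00171492, -0.01413103]), 'finger_gap': 0.09526626311768145}
```

View pics/top0.png

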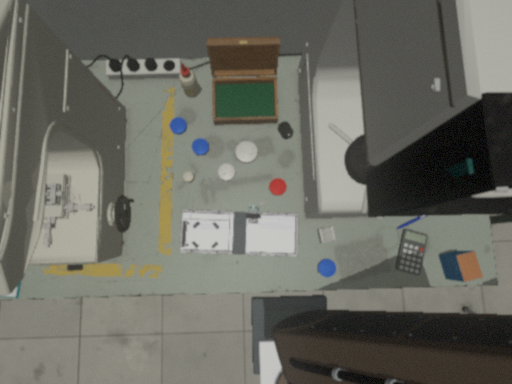

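View pics/scene0.png

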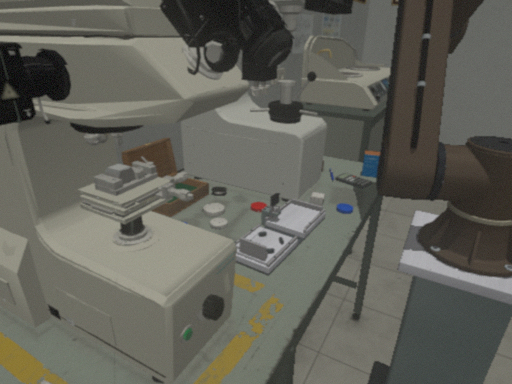

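The top view has up = +x and left = +y. It shows the tray at about (206,232), the gap at (238,232), the pin at (253,210), a big pale disc at (246,151) and a small pale disc at (227,171). There is also a cream piece at (188,176), blue discs at (178,126), (200,146) and (326,268), a red disc at (278,187), a dark loupe at (286,130) and a vee block at (326,234). I'll check these in a close crop.

```bash
python3 - <<'E'
from h import *
im=np.load("top0.npy"); c=im[85:285,130:350]; c=cv2.resize(c,None,fx=3,fy=3,interpolation=cv2.INTER_CUBIC); cv2.imwrite("pics/c1.png",c)
i=info("top")
for n,u,v,z in [("big",246,151,.015),("disc",227,171,.012),("spec",188,176,.02),("gapc",239,232,.022),("pin",253,210,.09),("vee",326,234,.03),("red",278,187,.01),("boxcorner",367,214,.55)]: print(n,onz(i,u,v,z).round(3))
E
```

```text
big [0.684 0.178 0.015]
disc [0.627 0.235 0.012]
spec [0.613 0.347 0.02 ]
gapc [0.449 0.204 0.022]
pin [0.502 0.164 0.09 ]
vee [ 0.436 -0.038  0.03 ]
red [0.576 0.089 0.01 ]
boxcorner [0.444 0.018 0.55 ]
```

View pics/c1.png

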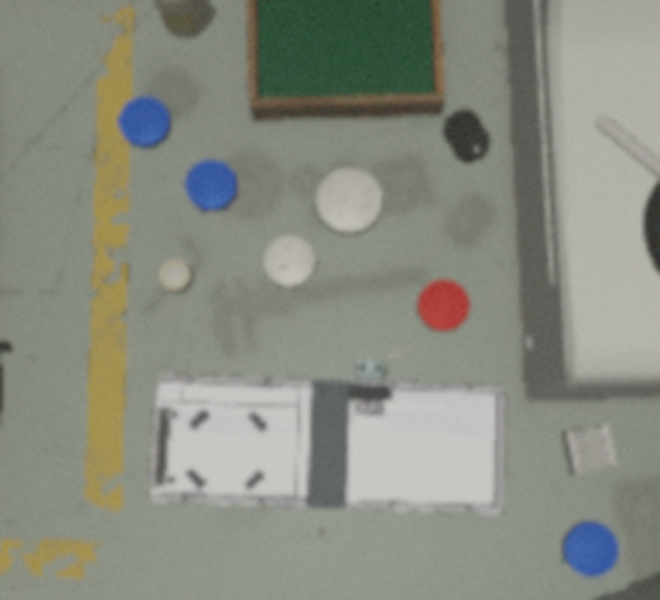

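Only one grey disc shows, at (227,171), with the block at (246,151); the blue and red look-alikes are clearly different. The black tab is at crop (370,393), lying along y. I'll swing in with the arm folded, tool low and camera turned away from the tester.

```bash
python3 -m crank '[[[1,0,0.36,0,0.079],[1,0,0.36,0,0.079],[1,0,0.36,0,0.079],[1,0,0.36,0,0.079],[1,0,0.36,0,0.079]]]'
python3 -m crank '[[[1,0.19,0.27,0,0.079],[1,0.19,0.27,0,0.079],[1,0.19,0.27,0,0.079],[1,0.19,0.27,0,0.079],[1,0.19,0.27,0,0.079]]]'
python3 - <<'E'
from h import *
print(readout.get_state()['q'].round(2))
# measure points
im=np.load("top0.npy"); i=info("top")
hsv=cv2.cvtColor(im,cv2.COLOR_BGR2HSV)
for n,u,v,z in [("big",246,151,.015),("disc",227,171,.012),("spec",188,176,.02)]:
    w=im[v-16:v+17,u-16:u+17].astype(int); bright=w.min(2)
    m=(bright>(145)).astype(np.uint8); k,l,st,ce=cv2.connectedComponentsWithStats(m)
    j=l[16,16]; c=ce[j]+[u-16,v-16]; r=np.sqrt(st[j][4]/np.pi); X=onz(i,*c,z); dep=(i['R']@X+i['t'])[2]
    print(n,c,X.round(4),"diam",2*r*dep/i['f'],bright[16,16],np.median(bright))
print("tab",onz(i,253.3,216,.099))
E
```

```text
clock: 0.57
tool_pos: [0.2245, -0.4013, 0.2144]
orientation: [0.879, 0.477, 0.0, -0.0]
force: [0.5, 0.1, 0.7]
finger_gap: 0.0951
clock: 0.98
tool_pos: [0.3203, -0.2668, 0.2147]
orientation: [0.691, 0.722, 0.0, 0.0]
force: [-1.0, 0.7, -0.0]
finger_gap: 0.0951
[-0.85  0.19  2.04  0.    0.91 -0.9 ]
big [245.89204545 151.25852273] [0.6834 0.1785 0.015 ] diam 0.061838101877866515 171 131.0
disc [225.85903084 171.37004405] [0.6256 0.2382 0.012 ] diam 0.04934505395541221 174 131.0
spec [187.5952381  176.30952381] [0.6124 0.3477 0.02  ] diam 0.020990940697056888 168 128.0
tab [0.4858216  0.16357008 0.099     ]
```

```bash
python3 -m crank '[[[1,0.13,0.29,0,0.079],[1,0.13,0.29,0,0.079],[1,0.13,0.29,0,0.079],[1,0.13,0.29,0,0.079],[1,0.13,0.29,0,0.079]]]' | tail -3
python3 -m crank '[[[1,0.05,0.36,0,0.079],[1,0.05,0.36,0,0.079],[1,0.05,0.36,0,0.079],[1,0.05,0.36,0,0.079],[1,0.05,0.36,0,0.079]]]'| tail -3
python3 -m crank '[[[1,0.15,0.2,0,-0.079],[1,0.15,0.2,0,-0.079],[1,0.15,0.2,0,-0.079],[1,0.15,0.2,0,-0.079],[1,0.15,0.2,0,-0.079]]]'
python3 -m crank '[[[1,0,0,0.1,-0.079],[1,0,0,0.1,-0.079],[1,0,0,0,-0.079],[1,0,0,0,-0.079],[1,0,0,0,-0.079]]]'
python3 -m crank '[[[1,0,0,0,0],[1,0,0,0,0],[1,0,0,0,0],[1,0,0,0,0],[1,0,0,0,0]]]'
python3 - <<'E'
from h import *
i,im=shot("wrist","w1.png");np.save("w1.npy",im);print(-i['R'].T@i['t'])
s=readout.get_state();print(s['tool_pos'],s['orientation'])
import pickle;pickle.dump(i,open("w1.pkl","wb"))
E
```

```text
orientation: [0.438, 0.899, 0.0, 0.0]
force: [-0.5, 0.2, 0.1]
finger_gap: 0.0949
orientation: [0.142, 0.99, 0.0, 0.0]
force: [0.4, -0.8, 0.5]
finger_gap: 0.0949
clock: 2.23
tool_pos: [0.4852, 0.158, 0.2145]
orientation: [0.443, 0.896, -0.0, -0.0]
force: [0.2, 0.6, -0.4]
finger_gap: 0.0953
clock: 2.65
tool_pos: [0.4847, 0.1569, 0.2346]
orientation: [0.696, 0.718, 0.0, 0.0]
force: [0.1, -0.6, 1.0]
finger_gap: 0.0949
clock: 3.07
tool_pos: [0.4848, 0.1568, 0.2346]
orientation: [0.693, 0.721, 0.0, 0.0]
force: [-0.4, -0.3, -0.6]
finger_gap: 0.0951
[0.48231058 0.23117788 0.40476827]
[0.48474284 0.15675427 0.23463337] [ 6.93058161e-01  7.20881672e-01 -1.28525866e-05  1.35432843e-05]
```

View pics/w1.png

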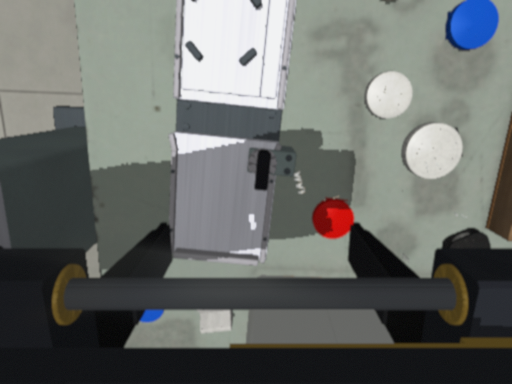

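The wrist picture shows the tab at (262,170), the dock edges, the gap at rows 100–137, a stop at (248,57), the disc at (389,94) and the block at (433,150). I'll measure them here.

```bash
cat >> h.py <<'E'
def blob(im,i,u,v,z,lo,hi,w=45,rel=None):
    "component of pixels with max-channel in [lo,hi] nearest (u,v)"
    g=im.max(2); m=((g>=lo)&(g<=hi)).astype(np.uint8); M=np.zeros_like(m); y0,x0=max(0,v-w),max(0,u-w); M[y0:v+w,x0:u+w]=m[y0:v+w,x0:u+w]
    k,l,st,ce=cv2.connectedComponentsWithStats(M,connectivity=4); j=l[v,u]
    c=cv2.findContours((l==j).astype(np.uint8),0,1)[0]; c=max(c,key=len)
    (cc,wh,a)=cv2.minAreaRect(c); cc=ce[j] if wh[0]<1 else cc; X=onz(i,*cc,z); d=(i['R']@X+i['t'])[2]
    return dict(c=np.array(cc).round(1),cen=ce[j].round(1),X=X.round(4),wh=(np.array(wh)*d/i['f']).round(4),ang=a,area_d=2*np.sqrt(st[j][4]/np.pi)*d/i['f'],n=st[j][4])
E
python3 - <<'E'
from h import *
import pickle
i=pickle.load(open("w1.pkl","rb"));im=np.load("w1.npy")
print("tab",blob(im,i,262,170,.099,0,38))
print("disc",blob(im,i,389,94,.012,175,255))
print("big",blob(im,i,433,150,.015,175,255))
print(im[150,433],im[170,262],im[94,389],im[94,360],im[20,230])
for n,(u,v),z in [("farL0",(175,140),.031),("farL1",(177,250),.031),("gapedgeA_l",(180,133),.022),("gapedgeA_r",(245,136),.022),("gapedgeB_l",(180,101),.022),("gapedgeB_r",(270,108),.022),("farend_r",(262,258),.022),("R1",(283,100),.031),("R2",(294,10),.031),("bracket",(270,160),.05)]:
    print(n,onz(i,u,v,z).round(4))
cv2.imwrite("pics/w1c.png",cv2.resize(im[0:270,150:480],None,fx=2.2,fy=2.2,interpolation=cv2.INTER_CUBIC))
E
```

```text
tab {'c': array([262.4, 169.2]), 'cen': array([262.4, 169.3]), 'X': array([0.4874, 0.168 , 0.099 ]), 'wh': array([0.0106, 0.0349]), 'ang': 5.194429397583008, 'area_d': np.float64(0.02142131329502919), 'n': np.int32(438)}
disc {'c': array([389.5,  94. ]), 'cen': array([389.6,  94.1]), 'X': array([0.625 , 0.2397, 0.012 ]), 'wh': array([0.0506, 0.0495]), 'ang': 90.0, 'area_d': np.float64(0.05090603196788341), 'n': np.int32(1683)}
big {'c': array([434. , 150.5]), 'cen': array([433.9, 150.4]), 'X': array([0.6833, 0.18  , 0.015 ]), 'wh': array([0.0588, 0.0669]), 'ang': 45.0, 'area_d': np.float64(0.06347449716572998), 'n': np.int32(2437)}
[210 216 218] [17 16 15] [215 221 222] [127 137 132] [243 240 240]
farL0 [0.3926 0.1824 0.031 ]
farL1 [0.3915 0.0524 0.031 ]
gapedgeA_l [0.3961 0.1891 0.022 ]
gapedgeA_r [0.4679 0.1887 0.022 ]
gapedgeB_l [0.3969 0.2233 0.022 ]
gapedgeB_r [0.4941 0.2199 0.022 ]
farend_r [0.4928 0.0416 0.022 ]
R1 [0.5071 0.2288 0.031 ]
R2 [0.513  0.3147 0.031 ]
bracket [0.4958 0.1679 0.05  ]
```

View pics/w1c.png

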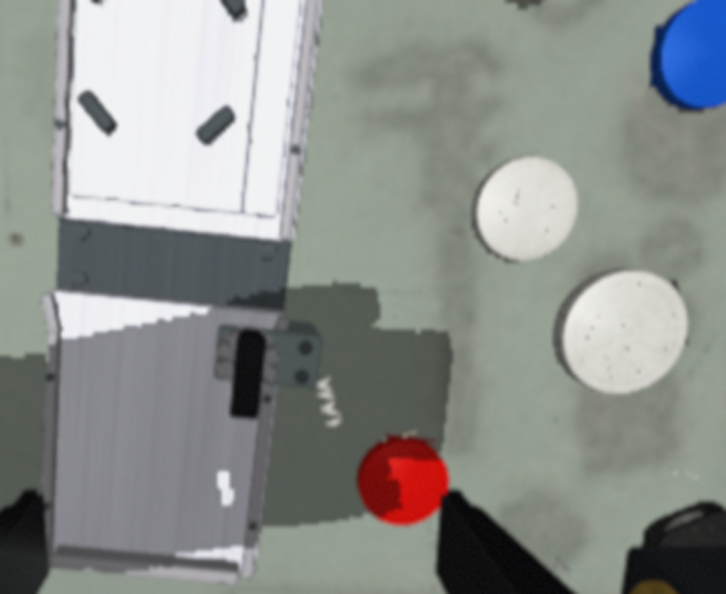

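```bash
python3 - <<'E'
from h import *
import pickle
i=pickle.load(open("w1.pkl","rb"));im=np.load("w1.npy")
P=lambda x,y,z:onz(i,150+x/2.2,y/2.2,z)
L=[P(*p,.031) for p in[(60,123),(50,377),(46,505)]];R=[P(*p,.031) for p in[(295,149),(267,398),(253,525)]]
print(np.round(L,4),np.round(R,4))
for A in(L,R): d=A[0]-A[2];print(np.degrees(np.arctan2(-d[0],d[1])))
for a,b in [((250,333),(241,414)),((237,333),(231,414)),((265,333),(257,414))]:
    d=P(*a,.099)-P(*b,.099);print("tab",np.degrees(np.arctan2(-d[0],d[1])),np.hypot(*d[:2]))
m=(im[20:135,185:280].max(2)<120).astype(np.uint8)
E
```

```text
[[0.3971 0.2678 0.031 ]
 [0.3891 0.1475 0.031 ]
 [0.3851 0.0781 0.031 ]] [[0.5064 0.2608 0.031 ]
 [0.4991 0.141  0.031 ]
 [0.4951 0.0711 0.031 ]]
-3.6243450923258247
-3.4038332885395417
tab -3.8607462524357397 0.034267272825174104
tab -2.0277133587186174 0.03416730666305538
tab -2.862465452552318 0.034208565791081745
```

```bash
python3 -m crank '[[[1,0.026,0.112,0,-0.064],[1,0,0,-0.3,0],[1,0,0,-0.3,0],[1,0,0,-0.3,0],[1,0,0,-0.3,0]]]' | tail -4
python3 -m crank '[[[1,0,0,-0.2,0],[1,0,0,-0.2,0],[1,0,0,0,0],[1,0,0,0,0],[1,0,0,0,0]]]' 
python3 - <<'E'
from h import *
i,im=shot("wrist","w2.png")
E
```

```text
tool_pos: [0.4873, 0.1681, 0.1136]
orientation: [0.728, 0.685, 0.0, 0.0]
force: [0.1, 0.5, -0.0]
finger_gap: 0.0951
clock: 3.95
tool_pos: [0.4879, 0.1681, 0.0756]
orientation: [0.729, 0.685, 0.0, 0.0]
force: [0.0, -0.1, 0.6]
finger_gap: 0.0951
```

View pics/w2.png

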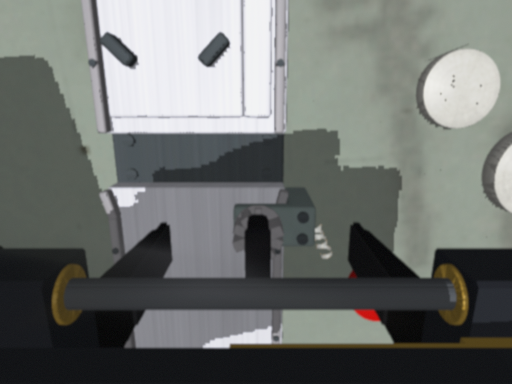

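The tab at (258,245) stands midway between the fingers and parallel to the pads. I'll close and lift.

```bash
python3 -m crank '[[[-1,0,0,-0.02,0],[-1,0,0,0,0],[-1,0,0,0,0],[-1,0,0,0,0],[-1,0,0,0,0]]]' 
python3 -m crank '[[[-1,0,0,0,0],[-1,0,0,0,0],[-1,0,0,0,0],[-1,0,0,0,0],[-1,0,0,0,0]]]' 
python3 -m crank '[[[-1,0,0,0.04,0],[-1,0,0,0.04,0],[-1,0,0,0.04,0],[-1,0,0,0.03,0],[-1,0,0,0.03,0]]]' 
python3 -m crank '[[[-1,0,0,0,0],[-1,0,0,0,0],[-1,0,0,0,0],[-1,0,0,0,0],[-1,0,0,0,0]]]' 
```

```text
clock: 4.42
tool_pos: [0.4875, 0.168, 0.0729]
orientation: [0.729, 0.685, 0.0, 0.0]
force: [0.8, 0.6, 0.5]
finger_gap: 0.0672
clock: 4.83
tool_pos: [0.4873, 0.168, 0.0726]
orientation: [0.729, 0.685, 0.0, 0.0]
force: [0.3, 1.0, 0.2]
finger_gap: 0.0338
clock: 5.25
tool_pos: [0.487, 0.168, 0.0907]
orientation: [0.729, 0.685, -0.0, -0.0]
force: [-0.1, 1.2, -7.8]
finger_gap: 0.011
clock: 5.67
tool_pos: [0.4871, 0.168, 0.0905]
orientation: [0.729, 0.685, -0.0, -0.0]
force: [-2.7, 0.2, -4.9]
finger_gap: 0.0104
```

The jaws closed late, so the hold is high on the tab. I'll go down and grip again.

```bash
python3 -m crank '[[[-0.4,0,0,0,0],[-0.4,0,0,0,0],[-0.4,0,0,0,0],[-0.4,0,0,0,0],[-0.4,0,0,-0.06,0]]]' 
python3 -m crank '[[[-0.4,0,0,-0.06,0],[-0.4,0,0,-0.06,0],[-1,0,0,0,0],[-1,0,0,0,0],[-1,0,0,0,0]]]'
python3 -m crank '[[[-1,0,0,0,0],[-1,0,0,0,0],[-1,0,0,0,0],[-1,0,0,0,0],[-1,0,0,0,0]]]'
python3 -m crank '[[[-1,0,0,0.04,0],[-1,0,0,0.04,0],[-1,0,0,0.04,0],[-1,0,0,0.03,0],[-1,0,0,0.03,0]]]'
python3 -m crank '[[[-1,0,0,0,0],[-1,0,0,0,0],[-1,0,0,0,0],[-1,0,0,0,0],[-1,0,0,0,0]]]' 
```

```text
clock: 6.08
tool_pos: [0.4881, 0.1681, 0.0854]
orientation: [0.729, 0.685, 0.001, 0.001]
force: [-0.5, 0.3, 1.0]
finger_gap: 0.0286
clock: 6.5
tool_pos: [0.4874, 0.168, 0.0725]
orientation: [0.729, 0.685, -0.0, -0.0]
force: [0.0, 0.3, 0.7]
finger_gap: 0.0133
clock: 6.92
tool_pos: [0.487, 0.168, 0.0726]
orientation: [0.729, 0.685, -0.0, -0.0]
force: [-4.4, 1.1, 0.2]
finger_gap: 0.0107
clock: 7.33
tool_pos: [0.487, 0.168, 0.0908]
orientation: [0.729, 0.685, -0.0, -0.0]
force: [-3.0, 1.4, -10.5]
finger_gap: 0.0108
clock: 7.75
tool_pos: [0.487, 0.168, 0.0904]
orientation: [0.729, 0.685, -0.0, -0.0]
force: [-4.2, 2.3, -10.1]
finger_gap: 0.0108
```

```bash
python3 -m crank '[[[-1,-0.005,0,0,0.077],[-1,0,0,0,0.077],[-1,0,0,0,0.077],[-1,0,0,0,0.077],[-1,0,0,0,0.077]]]' 
python3 -m crank '[[[-1,0,0,0,0.077],[-1,0,0,0,0.077],[-1,0,0,0,0.077],[-1,0,0,0,0.077],[-1,0,0,0,0.077]]]' 
python3 -m crank '[[[-1,0,0,0,0],[-1,0,0,0,0],[-1,0,0,0,0],[-1,0,0,0,0],[-1,0,0,0,0]]]' 
python3 - <<'E'
from h import *
s=readout.get_state();print(s['ft_torque'],s['tool_pos'])
E
```

```text
clock: 8.17
tool_pos: [0.4863, 0.1679, 0.0903]
orientation: [0.489, 0.872, -0.0, -0.001]
force: [-6.3, 1.4, -10.2]
finger_gap: 0.011
clock: 8.58
tool_pos: [0.4858, 0.1675, 0.0902]
orientation: [0.207, 0.978, -0.001, -0.001]
force: [-7.3, -2.8, -10.0]
finger_gap: 0.0107
clock: 9.0
tool_pos: [0.4858, 0.1674, 0.0901]
orientation: [0.21, 0.978, -0.001, -0.001]
force: [-6.5, -2.4, -9.4]
finger_gap: 0.0109
[-0.35016205  1.16432477  0.04423318] [0.48579845 0.16739496 0.0901461 ]
```

```bash
python3 -m crank '[[[-1,0.007,0.003,-0.015,0],[-1,0,0,-0.015,0],[-1,0,0,-0.015,0],[-1,0,0,0,0],[-1,0,0,0,0]]]' 
python3 -m crank '[[[-1,0,0,-0.01,0],[-1,0,0,0,0],[-0.6,0,0,0,0],[-0.6,0,0,0,0],[-0.6,0,0,0,0]]]' 
python3 -m crank '[[[-0.6,0,0,0,0],[-0.6,0,0,0,0],[-0.6,0,0,0.2,0],[-0.6,0,0,0.3,0],[-0.6,0,0,0.3,0]]]' 
python3 -m crank '[[[1,0,0,0.3,0],[1,0,0,0.1,0],[1,0,0,0.1,0],[1,0,0,0,0],[1,0,0,0,0]]]' 
python3 - <<'E'
from h import *
i,im=shot("wrist","w3.png")
E
```

```text
clock: 9.42
tool_pos: [0.4873, 0.1677, 0.0864]
orientation: [0.21, 0.978, -0.0, -0.0]
force: [-5.9, -4.0, -1.9]
finger_gap: 0.012
clock: 9.83
tool_pos: [0.4889, 0.1684, 0.0859]
orientation: [0.21, 0.978, 0.001, 0.002]
force: [-0.3, -0.3, -0.1]
finger_gap: 0.019
clock: 10.25
tool_pos: [0.4874, 0.1683, 0.1658]
orientation: [0.21, 0.978, -0.0, -0.001]
force: [0.6, 0.1, -0.5]
finger_gap: 0.0193
clock: 10.67
tool_pos: [0.4873, 0.1683, 0.2145]
orientation: [0.21, 0.978, -0.0, -0.0]
force: [0.4, -0.3, 0.8]
finger_gap: 0.0473
```

View pics/w3.png

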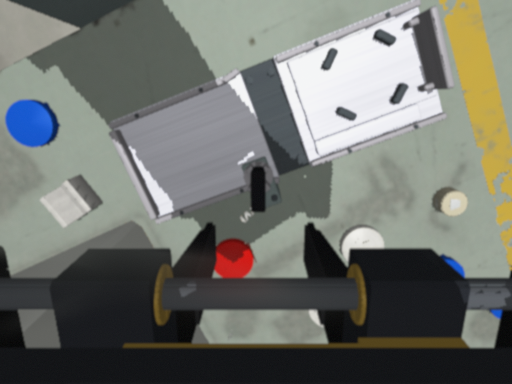

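The pin pull is at (258,188), still turned and up. The tray pocket's four stops are at (329,58), (385,37), (346,113) and (399,93), and the specimen is at (453,202). Next I'll measure the pocket and the targets.

```bash
python3 - <<'E'
from h import *
import pickle
i,im=shot("wrist"); pickle.dump((i,im),open("w3.pkl","wb"))
S=[]
for u,v in[(329,58),(385,37),(399,93),(346,113)]:
    b=blob(im,i,u,v,.041,0,110,w=16);S.append(b['X']);print(b['cen'],b['X'],b['wh'],b['n'])
S=np.array(S);print("pocket",S.mean(0), S[0]-S[2],S[1]-S[3])
print("spec",blob(im,i,453,202,.02,190,255,w=25))
i2,t=shot("top"); np.save("top1.npy",t)
for n,u,v,z,lo in [("big",246,151,.015,150),("disc",227,171,.012,150),("spec",188,176,.02,150)]: print(n,blob(t,i2,u,v,z,lo,255,w=16))
E
```

```text
[329.1  59.4] [0.4151 0.2717 0.041 ] [0.0067 0.0205] 152
[384.   37.8] [0.4184 0.3245 0.041 ] [0.019  0.0095] 198
[398.7  93.6] [0.4713 0.3211 0.041 ] [0.0081 0.0208] 176
[345.4 113.6] [0.4679 0.268  0.041 ] [0.0188 0.0067] 131
pocket [0.443175 0.296325 0.041   ] [-0.0562 -0.0494  0.    ] [-0.0495  0.0565  0.    ]
spec {'c': array([455. , 203.5]), 'cen': array([454.9, 203.7]), 'X': array([0.6121, 0.3489, 0.02  ]), 'wh': array([0.0255, 0.0266]), 'ang': 90.0, 'area_d': np.float64(0.02696725010998288), 'n': np.int32(464)}
big {'c': array([246. , 150.5]), 'cen': array([246. , 150.9]), 'X': array([0.6857, 0.1782, 0.015 ]), 'wh': array([0.0641, 0.0641]), 'ang': 45.0, 'area_d': np.float64(0.06610650772706442), 'n': np.int32(402)}
disc {'c': array([255.5, 191.5]), 'cen': array([255.5, 191.5]), 'X': array([0.5641, 0.154 , 0.012 ]), 'wh': array([1.1028, 1.4714]), 'ang': 90.0, 'area_d': np.float64(1.4394603656774092), 'n': np.int32(196287)}
spec {'c': array([187.5, 175.5]), 'cen': array([186.4, 174.9]), 'X': array([0.6147, 0.348 , 0.02  ]), 'wh': array([0.089, 0.089]), 'ang': 90.0, 'area_d': np.float64(0.09112708448901342), 'n': np.int32(791)}
```

```bash
python3 -m crank '[[[1,0.394,0.022,0,0.046],[1,0.394,0.022,0,0.046],[1,0.394,0.022,0,0.046],[1,0.394,0.022,0,0.046],[1,0.394,0.022,0,0.046]]]' 
python3 -m crank '[[[1,0,0,-0.3,0],[1,0,0,-0.3,0],[1,0,0,0,0],[1,0,0,0,0],[1,0,0,0,0]]]' 
python3 - <<'E'
from h import *
i,im=shot("wrist","w4.png"); s=readout.get_state()
u,v=proj(i,[.684,.179,.015]).round().astype(int);print(u,v,s['tool_pos'],im[v,u])
print(blob(im,i,u,v,.015,175,255,w=90))
E
```

```text
clock: 11.23
tool_pos: [0.6861, 0.1792, 0.2136]
orientation: [0.03, 1.0, -0.0, -0.001]
force: [0.3, -0.5, 0.6]
finger_gap: 0.092
clock: 11.65
tool_pos: [0.6848, 0.1794, 0.1562]
orientation: [0.031, 1.0, 0.0, 0.0]
force: [0.2, 0.3, 0.7]
finger_gap: 0.0953
260 179 [0.68500937 0.17948249 0.1569416 ] [154 159 160]
{'c': array([255.5, 191.5]), 'cen': array([253.4, 192.6]), 'X': array([0.6959, 0.1741, 0.015 ]), 'wh': array([0.3601, 0.4804]), 'ang': 90.0, 'area_d': np.float64(0.4600679064347115), 'n': np.int32(188077)}
```

View pics/w4.png

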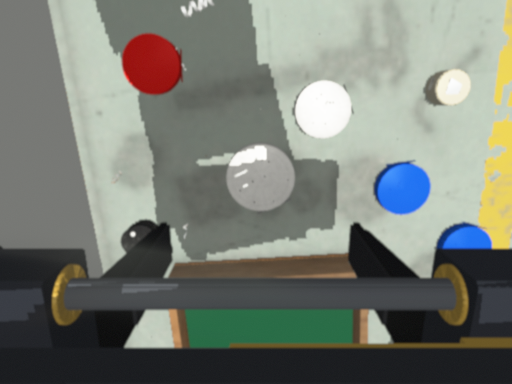

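The block is at (261,178), where I predicted (260,179), and nothing stands in the fingers' way. I'll grip it along y, then again along x, so that it is centred both ways.

```bash
python3 -m crank '[[[1,-0.01,0,-0.35,0],[1,0,0,-0.35,0],[1,0,0,-0.35,0],[1,0,0,-0.35,0],[0,0,0,-0.12,0]]]' 
python3 -m crank '[[[-1,0,0,0,0],[-1,0,0,0,0],[-1,0,0,0,0],[-1,0,0,0,0],[-1,0,0,0,0]]]'
python3 -m crank '[[[-1,0,0,0,0],[-1,0,0,0,0],[-1,0,0,0,0],[1,0,0,0,0],[1,0,0,0,0]]]'
python3 -m crank '[[[1,0,0,0,0],[1,0,0,0.2,0],[1,0,0,0.2,-0.079],[1,0,0,0,-0.079],[1,0,0,0,-0.079]]]'
python3 -m crank '[[[1,0,0,0,-0.079],[1,0,0,0,-0.079],[1,0,0,0,-0.079],[1,0,0,0,-0.079],[1,0,0,0,-0.079]]]'
python3 -m crank '[[[1,0,0,0,-0.079],[1,0,0,0,-0.079],[1,0,0,0,-0.079],[1,0,0,0,-0.079],[1,0,0,0,-0.052]]]'
```

```text
clock: 12.12
tool_pos: [0.6823, 0.1791, 0.0004]
orientation: [0.031, 1.0, -0.0, -0.002]
force: [-0.4, 0.6, 0.2]
finger_gap: 0.0921
clock: 12.53
tool_pos: [0.6843, 0.1795, 0.0049]
orientation: [0.031, 1.0, 0.0, 0.001]
force: [-0.3, -1.2, 6.1]
finger_gap: 0.0625
clock: 12.95
tool_pos: [0.6837, 0.1793, 0.0038]
orientation: [0.031, 1.0, 0.0, 0.0]
force: [-0.0, 0.2, -0.1]
finger_gap: 0.0707
clock: 13.37
tool_pos: [0.6841, 0.1794, 0.0445]
orientation: [0.219, 0.976, 0.0, 0.001]
force: [0.0, -0.2, 0.2]
finger_gap: 0.0943
clock: 13.78
tool_pos: [0.6834, 0.1793, 0.043]
orientation: [0.506, 0.862, -0.0, -0.0]
force: [-0.6, 0.2, 0.1]
finger_gap: 0.0952
clock: 14.2
tool_pos: [0.6835, 0.1792, 0.043]
orientation: [0.731, 0.682, -0.0, -0.0]
force: [-0.2, 0.6, -0.6]
finger_gap: 0.095
```

```bash
python3 -m crank '[[[1,0,0,-0.15,0],[1,0,0,-0.14,0],[1,0,0,-0.1,0],[0,0,0,0,0],[-1,0,0,0,0]]]' 
python3 -m crank '[[[-1,0,0,0,0],[-1,0,0,0,0],[-1,0,0,0,0],[-1,0,0,0,0],[-1,0,0,0,0]]]'
python3 -m crank '[[[-1,0,0,0,0],[-1,0,0,0,0],[-1,0,0,0.1,0],[-1,0,0,0.1,0],[-1,0,0,0.1,0]]]'
python3 -m crank '[[[-1,0,0,0.2,0],[-1,0,0,0.3,0],[-1,0,0,0.3,0],[-1,0,0,0,0],[-1,0,0,0,0]]]'
```

```text
clock: 14.62
tool_pos: [0.6832, 0.1792, 0.0033]
orientation: [0.729, 0.685, -0.001, -0.0]
force: [0.0, 0.7, 1.1]
finger_gap: 0.0867
clock: 15.03
tool_pos: [0.6836, 0.1793, 0.0047]
orientation: [0.729, 0.685, 0.0, 0.0]
force: [-0.6, 0.3, 3.0]
finger_gap: 0.0624
clock: 15.45
tool_pos: [0.6835, 0.1793, 0.0348]
orientation: [0.729, 0.685, -0.0, -0.0]
force: [1.0, 0.0, -4.1]
finger_gap: 0.0625
clock: 15.87
tool_pos: [0.6842, 0.1794, 0.1166]
orientation: [0.729, 0.685, 0.002, 0.001]
force: [-1.4, -0.0, -4.5]
finger_gap: 0.0624
```

```bash
python3 -m crank '[[[-1,-0.4,0.195,0,0],[-1,-0.4,0.195,0,0],[-1,-0.4,0.195,0,0],[-1,-0.4,0.195,0,0],[-1,-0.4,0.195,0,0]]]' 
python3 -m crank '[[[-1,-0.25,0.12,0,0],[-1,-0.15,0.07,0,0],[-1,0,0,0,0],[-1,0,0,0,0],[-1,0,0,0,0]]]' 
python3 - <<'E'
from h import *
im=np.load("top0.npy");i=info("top");S=[]
for u,v in[(196,225),(216,226),(195,244),(215,245)]:
    b=blob(im,i,u,v,.041,0,140,w=7);S.append(b['X']);print(b['cen'],b['X'],b['n'])
print(np.mean(S,0))
i,im=shot("wrist","w5.png");s=readout.get_state();print(s['tool_pos'],s['finger_gap'])
for p in [(.4151,.2717),(.4184,.3245),(.4713,.3211),(.4679,.2680)]: print(proj(i,[*p,.041]).round())
E
```

```text
clock: 16.28
tool_pos: [0.4937, 0.2706, 0.113]
orientation: [0.729, 0.684, -0.001, -0.0]
force: [0.0, 1.0, -4.7]
finger_gap: 0.0621
clock: 16.7
tool_pos: [0.4572, 0.2893, 0.1139]
orientation: [0.729, 0.685, 0.0, 0.0]
force: [0.1, 0.2, -3.9]
finger_gap: 0.0624
[196.2 224.1] [0.4727 0.3205 0.041 ] 15
[215.5 225. ] [0.4691 0.2676 0.041 ] 14
[195.  244.1] [0.4183 0.3249 0.041 ] 14
[214.3 244.6] [0.4154 0.2717 0.041 ] 11
[0.443875 0.296175 0.041   ]
[0.45739883 0.28914121 0.11383391] 0.062308198612769136
[204. 227.]
[201. 158.]
[275. 158.]
[275. 227.]
```

View pics/w5.png

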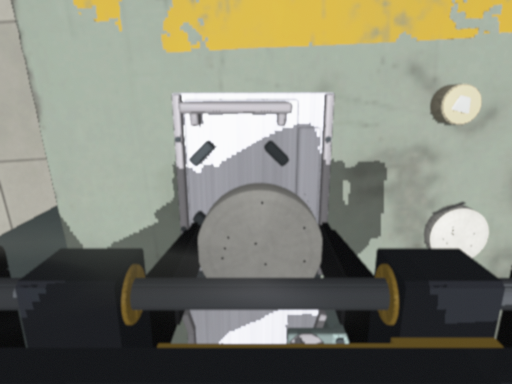

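```bash
python3 -m crank '[[[-1,-0.136,0.07,0,0],[-1,0,0,0,0],[-1,0,0,0,0],[-1,0,0,0,0],[-1,0,0,0,0]]]'
python3 - <<'E'
from h import *
i,im=shot("wrist","w6.png");s=readout.get_state();print(s['tool_pos'],s['orientation'])
c=-i['R'].T@i['t'];print(c)
for p in [(.4184,.3245),(.4713,.3211)]:
    u,v=proj(i,[*p,.041]);print(u,v)
    m=im[int(v)-35:int(v)+20,int(u)-25:int(u)+25]
    g=m.max(2); mm=(g<80).astype(np.uint8);k,l,st,ce=cv2.connectedComponentsWithStats(mm)
    for j in range(1,k):
        if st[j][4]>60: cc=ce[j]+[int(u)-25,int(v)-35]; print(cc,st[j],onz(i,*cc,.041),onz(i,*cc,.0375))
E
```

```text
clock: 17.17
tool_pos: [0.4431, 0.2964, 0.1141]
orientation: [0.729, 0.685, 0.0, 0.0]
force: [-0.4, -0.5, -3.2]
finger_gap: 0.0624
[0.44306354 0.29642516 0.11414116] [7.29010580e-01 6.84502416e-01 1.02971824e-04 7.42564085e-05]
[0.44837639 0.37073288 0.28429856]
221.89462296385568 165.98814966308953
[222.26548673 164.33628319] [ 15  21  23  23 113] [0.41877753 0.32568561 0.041     ] [0.41835173 0.32503758 0.0375    ]
295.522892818188 166.058506361608
[295.66796875 161.10546875] [ 15  19  23  23 256] [0.4715308  0.32470342 0.041     ] [0.47186389 0.32404126 0.0375    ]
```

```bash
python3 -m crank '[[[-1,0.005,0.004,-0.25,0],[-1,0,0,-0.2,0],[-1,0,0,-0.1,0],[-1,0,0,-0.08,0],[-1,0,0,0,0]]]'
python3 -m crank '[[[-1,0,0,-0.05,0],[-1,0,0,-0.05,0],[-1,0,0,-0.03,0],[-1,0,0,0,0],[-1,0,0,0,0]]]'
python3 -m crank '[[[-1,0,0,-0.025,0],[-1,0,0,0,0],[-1,0,0,0,0],[-1,0,0,0,0],[-1,0,0,0,0]]]'
```

```text
clock: 17.63
tool_pos: [0.4429, 0.2967, 0.05]
orientation: [0.729, 0.685, -0.001, -0.0]
force: [-0.3, -0.6, -3.4]
finger_gap: 0.0624
clock: 18.05
tool_pos: [0.4432, 0.297, 0.0383]
orientation: [0.729, 0.685, 0.0, 0.0]
force: [0.6, 0.0, -3.9]
finger_gap: 0.0622
clock: 18.47
tool_pos: [0.4432, 0.297, 0.0358]
orientation: [0.729, 0.685, 0.0, 0.0]
force: [-0.3, 0.6, -3.6]
finger_gap: 0.0621
```

```bash
python3 -m crank '[[[-1,0,0,-0.017,0],[-1,0,0,0,0],[0.7,0,0,0,0],[0.7,0,0,0,0],[0.7,0,0,0,0]]]'
python3 -m crank '[[[0.7,0,0,0,0],[0.7,0,0,0,0],[0.7,0,0,0.2,0],[0.7,0,0,0.4,0],[0.7,0,0,0.4,0]]]'
python3 -m crank '[[[1,0,0,0.1,0],[1,0,0,0,0],[1,0,0,0,0],[1,0,0,0,0],[1,0,0,0,0]]]'
python3 - <<'E'
from h import *
import pickle
i,im=shot("wrist","w7.png");s=readout.get_state();print(s['tool_pos']);pickle.dump((i,im),open("w7.pkl","wb"))
print(proj(i,[.4433,.297,.045]))
E
```

```text
clock: 18.88
tool_pos: [0.4434, 0.2971, 0.0341]
orientation: [0.729, 0.685, 0.0, 0.0]
force: [-0.0, -0.0, 0.5]
finger_gap: 0.0767
clock: 19.3
tool_pos: [0.4425, 0.2966, 0.1342]
orientation: [0.729, 0.685, -0.002, -0.0]
force: [1.2, -0.9, 1.2]
finger_gap: 0.0811
clock: 19.72
tool_pos: [0.4427, 0.2967, 0.1425]
orientation: [0.729, 0.685, -0.001, -0.0]
force: [-0.0, -0.3, -0.8]
finger_gap: 0.0951
[0.44273967 0.2967134  0.14258651]
[259.80482279 191.73412273]
```

View pics/w7.png

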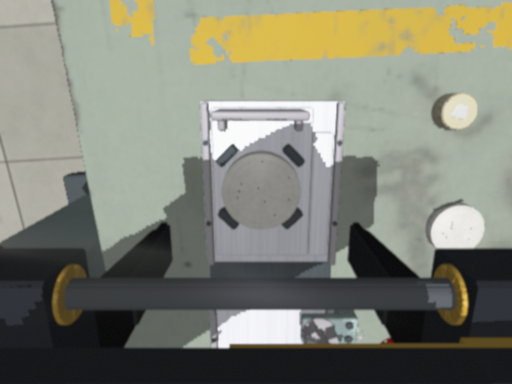

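The block sits in the nest at (261,190), the disc is at (456,226) and the specimen at (458,111). The disc is next.

```bash
python3 -m crank '[[[1,0.365,-0.115,0,0.077],[1,0.365,-0.115,0,0.077],[1,0.365,-0.115,0,0.077],[1,0.365,-0.115,0,0.077],[1,0.365,-0.115,0,0.077]]]'
python3 -m crank '[[[1,0,0,0,0.077],[1,0,0,0,0.077],[1,0,0,0,0.077],[1,0,0,0,0.077],[1,0,0,0,0.077]]]'
python3 -m crank '[[[1,0,0,0,0.077],[1,0,0,0,0.077],[1,0,0,0,0.077],[1,0,0,0,0],[1,0,0,0,0]]]'
python3 - <<'E'
from h import *
i,im=shot("wrist","w8.png");s=readout.get_state();print(s['tool_pos'],s['orientation'])
p=proj(i,[.625,.2395,.012]).round().astype(int);print(p,im[p[1],p[0]])
for lo in(160,175,195): print(blob(im,i,*p,.012,lo,255,w=60))
E
```

```text
clock: 20.18
tool_pos: [0.627, 0.2386, 0.1427]
orientation: [0.489, 0.872, -0.001, -0.001]
force: [-0.0, -0.1, 1.1]
finger_gap: 0.0951
clock: 20.6
tool_pos: [0.6254, 0.2393, 0.1424]
orientation: [0.208, 0.978, -0.0, -0.001]
force: [-0.2, -0.6, -0.5]
finger_gap: 0.0948
clock: 21.02
tool_pos: [0.6255, 0.2394, 0.1429]
orientation: [0.032, 0.999, -0.0, -0.001]
force: [0.5, -0.1, 0.5]
finger_gap: 0.0948
[0.62552468 0.23941287 0.14312532] [ 3.27076638e-02  9.99464797e-01 -1.22304112e-04 -5.58908537e-04]
[261 182] [151 156 157]
{'c': array([255.5, 191.5]), 'cen': array([255.1, 191.9]), 'X': array([0.6334, 0.2344, 0.012 ]), 'wh': array([0.3482, 0.4646]), 'ang': 90.0, 'area_d': np.float64(0.4522285451999407), 'n': np.int32(194336)}
{'c': array([255.5, 191.5]), 'cen': array([255.4, 191.7]), 'X': array([0.6334, 0.2344, 0.012 ]), 'wh': array([0.3482, 0.4646]), 'ang': 90.0, 'area_d': np.float64(0.4539565649189017), 'n': np.int32(195824)}
{'c': array([255.5, 191.5]), 'cen': array([255.5, 191.5]), 'X': array([0.6334, 0.2344, 0.012 ]), 'wh': array([0.3482, 0.4646]), 'ang': 90.0, 'area_d': np.float64(0.45473712272267125), 'n': np.int32(196498)}
```

```bash
python3 -m crank '[[[1,0,0,-0.35,0],[1,0,0,-0.35,0],[1,0,0,-0.35,0],[1,0,0,-0.2,0],[0.5,0,0,-0.1,0]]]'
python3 -m crank '[[[0,0,0,-0.04,0],[-1,0,0,0,0],[-1,0,0,0,0],[-1,0,0,0,0],[-1,0,0,0,0]]]'
python3 -m crank '[[[-1,0,0,0,0],[-1,0,0,0,0],[-1,0,0,0,0],[-1,0,0,0,0],[-1,0,0,0,0]]]'
python3 -m crank '[[[1,0,0,0,0],[1,0,0,0,0],[1,0,0,0,0],[1,0,0,0.2,-0.077],[1,0,0,0.2,-0.077]]]'
python3 -m crank '[[[1,0,0,0,-0.077],[1,0,0,0,-0.077],[1,0,0,0,-0.077],[1,0,0,0,-0.077],[1,0,0,0,-0.077]]]'
python3 -m crank '[[[1,0,0,0,-0.077],[1,0,0,0,-0.077],[1,0,0,0,-0.077],[1,0,0,0,-0.077],[1,0,0,0,-0.077]]]'
python3 -m crank '[[[1,0,0,0,-0.077],[1,0,0,-0.2,0],[1,0,0,-0.1,0],[0.5,0,0,-0.1,0],[0,0,0,0,0]]]'
python3 -m crank '[[[-1,0,0,0,0],[-1,0,0,0,0],[-1,0,0,0,0],[-1,0,0,0,0],[-1,0,0,0,0]]]'
python3 -m crank '[[[-1,0,0,0,0],[-1,0,0,0,0],[-1,0,0,0,0],[-1,0,0,0,0],[-1,0,0,0,0]]]'
```

```text
clock: 21.48
tool_pos: [0.6242, 0.239, 0.0054]
orientation: [0.032, 0.999, -0.001, -0.002]
force: [-0.0, -0.3, -0.2]
finger_gap: 0.0921
clock: 21.9
tool_pos: [0.6263, 0.2397, 0.0064]
orientation: [0.031, 1.0, 0.0, 0.001]
force: [-0.6, -0.3, 0.2]
finger_gap: 0.0609
clock: 22.32
tool_pos: [0.626, 0.2396, 0.0058]
orientation: [0.031, 1.0, 0.0, 0.001]
force: [-0.8, -0.7, 6.2]
finger_gap: 0.0482
clock: 22.73
tool_pos: [0.6249, 0.2392, 0.0441]
orientation: [0.153, 0.988, -0.001, -0.001]
force: [0.2, 0.8, 0.6]
finger_gap: 0.076
clock: 23.15
tool_pos: [0.6256, 0.2395, 0.0448]
orientation: [0.441, 0.897, -0.0, -0.0]
force: [-0.8, -0.4, -0.0]
finger_gap: 0.095
clock: 23.57
tool_pos: [0.6256, 0.2394, 0.0447]
orientation: [0.688, 0.725, -0.0, -0.0]
force: [0.1, -0.3, -0.2]
finger_gap: 0.0954
clock: 23.98
tool_pos: [0.6246, 0.2391, 0.0026]
orientation: [0.729, 0.685, -0.002, -0.001]
force: [0.1, -0.1, -0.8]
finger_gap: 0.0869
clock: 24.4
tool_pos: [0.6259, 0.2395, 0.0055]
orientation: [0.729, 0.685, 0.0, 0.0]
force: [0.6, 0.6, 0.4]
finger_gap: 0.0537
clock: 24.82
tool_pos: [0.6257, 0.2395, 0.0053]
orientation: [0.729, 0.685, 0.0, 0.0]
force: [-1.0, -1.3, 5.7]
finger_gap: 0.0485
```

```bash
python3 -m crank '[[[-1,0,0,0.15,0],[-1,0,0,0.25,0],[-1,0,0,0.35,0],[-1,0,0,0.35,0],[-1,0,0,0,0]]]'
python3 -m crank '[[[-1,-0.36,0.115,0,0],[-1,-0.36,0.115,0,0],[-1,-0.36,0.115,0,0],[-1,-0.36,0.115,0,0],[-1,-0.36,0.115,0,0]]]'
python3 -m crank '[[[-1,0,0,0,0],[-1,0,0,0,0],[-1,0,0,0,0],[-1,0,0,0,0],[-1,0,0,0,0]]]'
python3 - <<'E'
from h import *
import pickle
i,im=pickle.load(open("w7.pkl","rb"))
g=cv2.GaussianBlur(im,(3,3),0).max(2)
for r in (170,180,190,200,210): print(r,g[r,212:314:2])
cv2.imwrite("pics/w7c.png",cv2.resize(im[130:250,190:340],None,fx=5,fy=5,interpolation=cv2.INTER_CUBIC))
E
```

```text
clock: 25.23
tool_pos: [0.6282, 0.2403, 0.1214]
orientation: [0.729, 0.685, 0.004, 0.002]
force: [1.8, -0.7, -1.0]
finger_gap: 0.048
clock: 25.65
tool_pos: [0.4438, 0.297, 0.1144]
orientation: [0.729, 0.685, -0.0, -0.0]
force: [0.1, 0.5, -0.9]
finger_gap: 0.048
clock: 26.07
tool_pos: [0.4466, 0.2966, 0.1147]
orientation: [0.729, 0.684, 0.0, 0.0]
force: [0.4, 0.1, -1.7]
finger_gap: 0.0482
170 [144 157 161 160 161 163 162 153 133 137 141 142 142 142 143 144 144 143
 143 145 147 148 148 147 147 148 148 146 144 144 143 142 141 141 141 138
 136 137 138 138 133 132 148 155 157 157 160 160 158 142 140]
180 [138 154 162 159 160 154 139 140 142 141 139 139 139 139 138 139 140 142
 142 142 142 141 142 143 143 142 140 140 139 140 140 139 139 139 139 139
 138 137 137 135 137 138 137 139 152 156 160 160 155 137 146]
190 [128 153 161 159 153 138 135 134 132 133 135 136 135 126 131 138 138 139
 139 137 138 140 139 135 137 137 136 138 139 137 138 138 137 137 138 139
 138 138 138 138 136 136 138 137 140 155 159 158 151 132 149]
200 [123 151 159 159 158 148 134 133 134 133 135 136 135 135 137 137 136 136
 137 136 136 138 140 139 136 134 128 135 138 138 138 138 137 136 135 134
 134 132 123 128 132 134 134 134 148 156 159 157 148 137 153]
210 [113 147 157 137  79  52  50  79 121 133 133 133 132 133 135 136 136 137
 137 137 137 137 137 137 136 136 136 136 138 139 137 136 135 137 138 138
 138 136 136 136 134 111  65  56  92 143 158 156 141 138 155]
```

View pics/w7c.png

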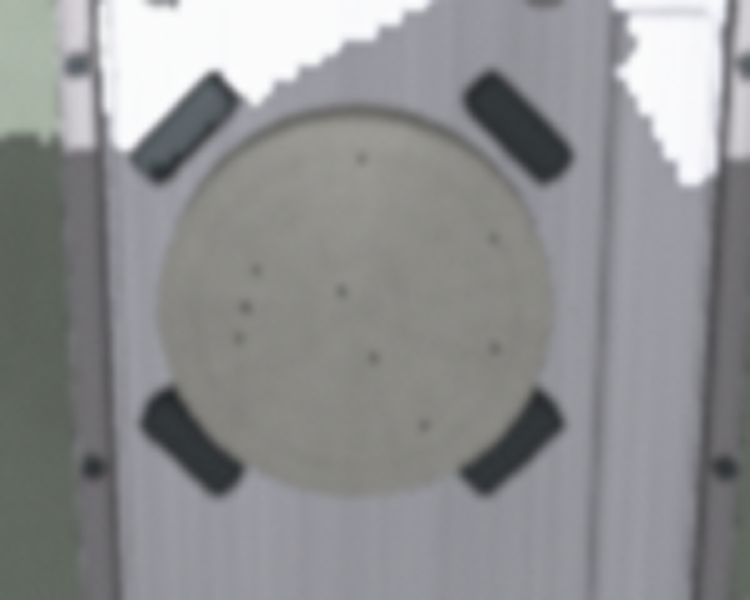

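```bash
python3 -m crank '[[[-1,-0.032,0.005,-0.2,0],[-1,0,0,-0.2,0],[-1,0,0,-0.1,0],[-1,0,0,-0.1,0],[-1,0,0,0,0]]]'
python3 -m crank '[[[-1,0,0,0,0],[-1,0,0,0,0],[-1,0,0,-0.02,0],[-1,0,0,0,0],[-1,0,0,0,0]]]'
```

```text
clock: 26.48
tool_pos: [0.4423, 0.297, 0.0533]
orientation: [0.729, 0.684, -0.001, -0.0]
force: [0.9, -0.4, -2.3]
finger_gap: 0.0484
clock: 26.9
tool_pos: [0.4426, 0.2975, 0.0533]
orientation: [0.729, 0.685, 0.0, 0.0]
force: [0.3, 0.6, -1.8]
finger_gap: 0.0481
```

```bash
python3 -m crank '[[[-1,0.008,-0.004,-0.01,0],[-1,0,0,-0.008,0],[-1,0,0,0,0],[-1,0,0,0,0],[-1,0,0,0,0]]]'
python3 -m crank '[[[-1,0,0,-0.008,0],[-1,0,0,0,0],[-1,0,0,0,0],[-1,0,0,0,0],[-1,0,0,0,0]]]'
```

```text
clock: 27.32
tool_pos: [0.4433, 0.2971, 0.0512]
orientation: [0.729, 0.685, 0.0, 0.0]
force: [-0.0, 0.2, -1.8]
finger_gap: 0.0486
clock: 27.73
tool_pos: [0.4433, 0.2971, 0.0504]
orientation: [0.729, 0.685, 0.0, 0.0]
force: [0.3, 0.1, -1.1]
finger_gap: 0.0482
```

```bash
python3 -m crank '[[[-1,0,0,-0.006,0],[-1,0,0,0,0],[0.4,0,0,0,0],[0.4,0,0,0,0],[0.4,0,0,0,0]]]'
python3 -m crank '[[[0.4,0,0,0,0],[0.4,0,0,0,0],[0.4,0,0,0.2,0],[0.4,0,0,0.4,0],[0.4,0,0,0.4,0]]]'
python3 -m crank '[[[1,0,0,0.1,0],[1,0,0,0,0],[1,0,0,0,0],[1,0,0,0,0],[1,0,0,0,0]]]'
python3 - <<'E'
from h import *
import pickle
i,im=shot("wrist");s=readout.get_state();print(s['tool_pos']);pickle.dump((i,im),open("w9.pkl","wb"))
c=cv2.resize(im[130:250,190:340],None,fx=5,fy=5,interpolation=cv2.INTER_CUBIC)
for r,z,col in((.032,.045,(0,0,255)),(.025,.057,(0,255,0)),(.025,.060,(255,0,0))):
    P=[proj(i,[.4443+r*np.cos(t),.2976+r*np.sin(t),z]) for t in np.linspace(0,6.28,60)]
    cv2.polylines(c,[((np.array(P)-[190,130])*5).astype(int)],True,col,1)
p=proj(i,[.612,.3485,.02]).round().astype(int);print(p,im[p[1],p[0]]);print(blob(im,i,*p,.02,185,255,w=30))
cv2.imwrite("pics/w9c.png",np.hstack([c[:,:600],cv2.resize(im[p[1]-40:p[1]+40,p[0]-13:p[0]+13],None,fx=7.5,fy=7.5)[:600]]))
E
```

```text
clock: 28.15
tool_pos: [0.4433, 0.2971, 0.0498]
orientation: [0.729, 0.685, 0.0, 0.0]
force: [-0.2, -0.2, 0.8]
finger_gap: 0.0624
clock: 28.57
tool_pos: [0.4426, 0.2967, 0.15]
orientation: [0.729, 0.685, -0.002, -0.0]
force: [1.0, -0.4, 0.7]
finger_gap: 0.0664
clock: 28.98
tool_pos: [0.4427, 0.2968, 0.1583]
orientation: [0.729, 0.685, -0.001, -0.0]
force: [-0.1, 0.1, -1.0]
finger_gap: 0.0929
[0.44283682 0.29682676 0.15837979]
[449 111] [230 231 230]
{'c': array([449.8, 110.1]), 'cen': array([449.7, 110.1]), 'X': array([0.6128, 0.3492, 0.02  ]), 'wh': array([0.027 , 0.0315]), 'ang': 51.34019470214844, 'area_d': np.float64(0.029700018798097354), 'n': np.int32(909)}
```

View pics/w9c.png

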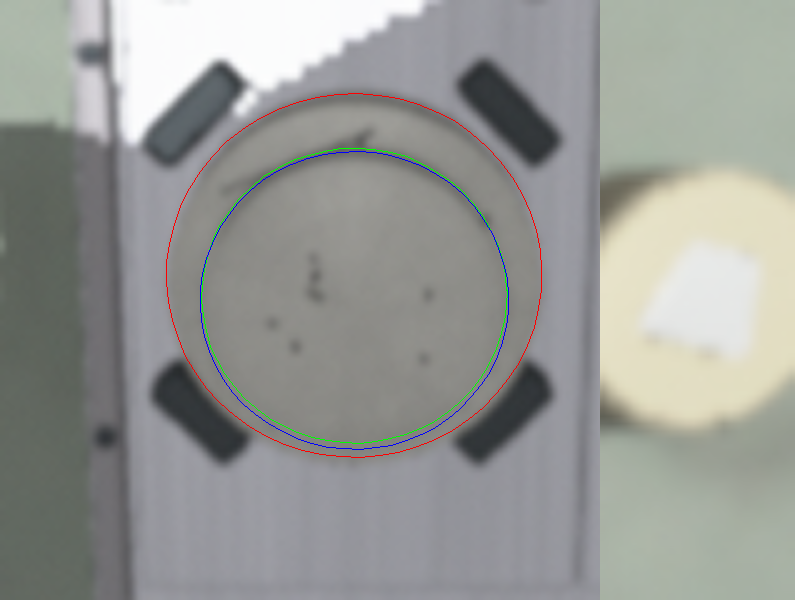

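The disc is centred on the block: the drawn circles match both rims within about 1 mm. Next is the specimen at (0.6125, 0.349), with the same two grips.

```bash
python3 -m crank '[[[1,0.34,0.104,0,0.077],[1,0.34,0.104,0,0.077],[1,0.34,0.104,0,0.077],[1,0.34,0.104,0,0.077],[1,0.34,0.104,0,0.077]]]'
python3 -m crank '[[[1,0,0,0,0.077],[1,0,0,0,0.077],[1,0,0,0,0.077],[1,0,0,0,0.077],[1,0,0,0,0.077]]]'
python3 -m crank '[[[1,0,0,-0.1,0.077],[1,0,0,-0.1,0.077],[1,0,0,-0.1,0.077],[0.5,0,0,0,0],[0.5,0,0,0,0]]]'
python3 - <<'E'
from h import *
i,im=shot("wrist","w10.png");s=readout.get_state();print(s['tool_pos'])
h=cv2.cvtColor(im,cv2.COLOR_BGR2HSV).astype(int)
p=proj(i,[.6125,.349,.02]).round().astype(int);print(p,im[p[1]-20:p[1]+21:10,p[0]].tolist(),h[p[1]+8,p[0]+8])
m=((im[:,:,2].astype(int)-im[:,:,0]>15)&(im.max(2)>100)).astype(np.uint8);m[:,:p[0]-45]=0;m[:,p[0]+45:]=0;m[:p[1]-45]=0;m[p[1]+45:]=0
k,l,st,ce=cv2.connectedComponentsWithStats(m)
for j in range(1,k):
    if st[j][4]>100: x,y,w,hh,a=st[j];c=(x+w/2-.5,y+hh/2-.5);print(st[j],onz(i,*c,.02))
E
```

```text
clock: 29.45
tool_pos: [0.6146, 0.3493, 0.1583]
orientation: [0.489, 0.872, -0.001, -0.001]
force: [-0.7, -0.2, 0.8]
finger_gap: 0.0948
clock: 29.87
tool_pos: [0.613, 0.3489, 0.158]
orientation: [0.207, 0.978, -0.001, -0.001]
force: [-0.7, -0.6, 0.3]
finger_gap: 0.0952
clock: 30.28
tool_pos: [0.6129, 0.3489, 0.1284]
orientation: [0.032, 0.999, -0.0, -0.001]
force: [-0.4, -0.1, 0.3]
finger_gap: 0.0866
[0.61324259 0.34906995 0.12922147]
[261 189] [[92, 105, 109], [126, 145, 150], [151, 151, 150], [123, 141, 146], [104, 112, 106]] [ 23  40 146]
[243 169  35  37 810] [0.6110063  0.34851822 0.02      ]
```

```bash
python3 -m crank '[[[0.4,-0.01,0,-0.35,0],[0.3,0,0,-0.35,0],[0.2,0,0,-0.25,0],[0.2,0,0,-0.18,0],[0.2,0,0,-0.1,0]]]'
python3 -m crank '[[[-1,0,0,-0.01,0],[-1,0,0,0,0],[-1,0,0,0,0],[-1,0,0,0,0],[-1,0,0,0,0]]]'
python3 -m crank '[[[-1,0,0,0,0],[-1,0,0,0,0],[-1,0,0,0,0],[-1,0,0,0,0],[-1,0,0,0,0]]]'
python3 -m crank '[[[0.2,0,0,0,0],[0.2,0,0,0,0],[0.2,0,0,0,0],[0.2,0,0,0.2,-0.077],[0.2,0,0,0.2,-0.077]]]'
python3 -m crank '[[[0.2,0,0,0,-0.077],[0.2,0,0,0,-0.077],[0.2,0,0,0,-0.077],[0.2,0,0,0,-0.077],[0.2,0,0,0,-0.077]]]'
python3 -m crank '[[[0.2,0,0,0,-0.077],[0.2,0,0,0,-0.077],[0.2,0,0,0,-0.077],[0.2,0,0,0,-0.077],[0.2,0,0,0,-0.077]]]'
python3 -m crank '[[[0.2,0,0,0,-0.077],[0.2,0,0,-0.2,0],[0.2,0,0,-0.1,0],[0.2,0,0,-0.1,0],[0.2,0,0,0,0]]]'
python3 -m crank '[[[-1,0,0,0,0],[-1,0,0,0,0],[-1,0,0,0,0],[-1,0,0,0,0],[-1,0,0,0,0]]]'
python3 -m crank '[[[-1,0,0,0,0],[-1,0,0,0,0],[-1,0,0,0,0],[-1,0,0,0,0],[-1,0,0,0,0]]]'
```

```text
clock: 30.75
tool_pos: [0.6116, 0.3488, 0.0046]
orientation: [0.032, 0.999, -0.0, -0.001]
force: [0.2, -0.0, 0.9]
finger_gap: 0.0577
clock: 31.17
tool_pos: [0.6128, 0.3494, 0.0072]
orientation: [0.031, 1.0, 0.0, 0.001]
force: [0.2, 1.0, 3.7]
finger_gap: 0.0288
clock: 31.58
tool_pos: [0.6128, 0.3494, 0.0071]
orientation: [0.031, 1.0, 0.0, 0.001]
force: [-0.5, 0.7, 6.5]
finger_gap: 0.0293
clock: 32.0
tool_pos: [0.6116, 0.3487, 0.0449]
orientation: [0.153, 0.988, -0.001, -0.001]
force: [-0.5, -0.8, 0.0]
finger_gap: 0.0548
clock: 32.42
tool_pos: [0.6122, 0.349, 0.0456]
orientation: [0.441, 0.897, -0.0, -0.0]
force: [-0.0, 0.7, -0.3]
finger_gap: 0.0569
clock: 32.83
tool_pos: [0.6122, 0.349, 0.0456]
orientation: [0.688, 0.725, -0.0, -0.0]
force: [0.2, -0.3, -0.5]
finger_gap: 0.0575
clock: 33.25
tool_pos: [0.6112, 0.3486, 0.0033]
orientation: [0.729, 0.685, -0.002, -0.001]
force: [0.6, -1.0, -1.1]
finger_gap: 0.057
clock: 33.67
tool_pos: [0.6125, 0.3492, 0.0063]
orientation: [0.729, 0.685, 0.0, 0.0]
force: [0.9, -0.6, 1.4]
finger_gap: 0.0293
clock: 34.08
tool_pos: [0.6125, 0.3492, 0.0063]
orientation: [0.729, 0.685, 0.0, 0.0]
force: [-0.2, -1.0, 6.0]
finger_gap: 0.0285
```

```bash
python3 -m crank '[[[-1,0,0,0.15,0],[-1,0,0,0.25,0],[-1,0,0,0.35,0],[-1,0,0,0.35,0],[-1,0,0,0.1,0]]]'
python3 -m crank '[[[-1,-0.338,-0.104,0,0],[-1,-0.338,-0.104,0,0],[-1,-0.338,-0.104,0,0],[-1,-0.338,-0.104,0,0],[-1,-0.338,-0.104,0,0]]]'
python3 -m crank '[[[-1,0,0,0,0],[-1,0,0,0,0],[-1,0,0,0,0],[-1,0,0,0,0],[-1,0,0,0,0]]]'
```

```text
clock: 34.5
tool_pos: [0.6139, 0.3499, 0.1322]
orientation: [0.729, 0.685, 0.003, 0.001]
force: [0.2, -0.5, 0.8]
finger_gap: 0.0288
clock: 34.92
tool_pos: [0.4414, 0.2964, 0.1261]
orientation: [0.729, 0.685, 0.0, 0.0]
force: [0.2, 0.2, 0.4]
finger_gap: 0.0286
clock: 35.33
tool_pos: [0.4441, 0.2973, 0.1257]
orientation: [0.729, 0.685, 0.0, 0.0]
force: [-0.8, 0.8, -0.3]
finger_gap: 0.0289
```

```bash
python3 -m crank '[[[-1,-0.008,-0.002,-0.25,0],[-1,0,0,-0.2,0],[-1,0,0,-0.1,0],[-1,0,0,0,0],[-1,0,0,0,0]]]'
python3 -m crank '[[[-1,0,0,-0.02,0],[-1,0,0,0,0],[-1,0,0,0,0],[-1,0,0,-0.01,0],[-1,0,0,0,0]]]'
python3 -m crank '[[[-1,0,0,-0.008,0],[-1,0,0,0,0],[-1,0,0,0,0],[-1,0,0,0,0],[-1,0,0,0,0]]]'
python3 -m crank '[[[-1,0,0,-0.008,0],[-1,0,0,0,0],[-1,0,0,0,0],[-1,0,0,0,0],[-1,0,0,0,0]]]'
```

```text
clock: 35.75
tool_pos: [0.4428, 0.2969, 0.0706]
orientation: [0.729, 0.685, -0.0, -0.0]
force: [0.6, 0.5, 0.2]
finger_gap: 0.0286
clock: 36.17
tool_pos: [0.4426, 0.297, 0.0681]
orientation: [0.729, 0.685, 0.0, 0.0]
force: [0.7, -0.1, 0.1]
finger_gap: 0.0287
clock: 36.58
tool_pos: [0.4425, 0.2969, 0.067]
orientation: [0.729, 0.685, 0.0, 0.0]
force: [-0.1, 0.0, -0.2]
finger_gap: 0.0286
clock: 37.0
tool_pos: [0.4425, 0.2969, 0.0662]
orientation: [0.729, 0.685, 0.0, 0.0]
force: [0.1, 0.3, -0.3]
finger_gap: 0.0286
```

```bash
python3 -m crank '[[[-1,0.008,0.002,-0.01,0],[-1,0,0,0,0],[-1,0,0,0,0],[-1,0,0,0,0],[-1,0,0,0,0]]]'
python3 -m crank '[[[-1,0,0,-0.01,0],[-1,0,0,0,0],[-1,0,0,0,0],[-1,0,0,0,0],[-1,0,0,0,0]]]'
python3 -m crank '[[[-1,0,0,-0.008,0],[-1,0,0,0,0],[-1,0,0,0,0],[-1,0,0,0,0],[-1,0,0,0,0]]]'
```

```text
clock: 37.42
tool_pos: [0.4433, 0.2971, 0.0652]
orientation: [0.729, 0.685, -0.0, 0.0]
force: [-0.0, 0.0, -0.4]
finger_gap: 0.0288
clock: 37.83
tool_pos: [0.4433, 0.2971, 0.0641]
orientation: [0.729, 0.685, 0.0, 0.0]
force: [0.8, 0.3, -0.6]
finger_gap: 0.0288
clock: 38.25
tool_pos: [0.4433, 0.2971, 0.0634]
orientation: [0.729, 0.685, 0.0, 0.0]
force: [-0.4, -0.0, -0.1]
finger_gap: 0.0286
```

```bash
python3 -m crank '[[[-1,0,0,-0.006,0],[-1,0,0,0,0],[-1,0,0,0,0],[-1,0,0,0,0],[-1,0,0,0,0]]]'
python3 -m crank '[[[-1,0,0,-0.006,0],[-1,0,0,0,0],[-1,0,0,0,0],[-1,0,0,0,0],[-1,0,0,0,0]]]'
```

```text
clock: 38.67
tool_pos: [0.4433, 0.2971, 0.0632]
orientation: [0.729, 0.685, 0.0, 0.0]
force: [-1.2, -0.6, 7.0]
finger_gap: 0.0289
clock: 39.08
tool_pos: [0.4433, 0.2971, 0.0632]
orientation: [0.729, 0.685, 0.0, 0.0]
force: [-3.0, -1.7, 13.7]
finger_gap: 0.0288
```

Contact is at 0.0632, so this is the 12 mm disc_b. I'll ease off and release.

```bash
python3 -m crank '[[[-1,0,0,0.01,0],[-1,0,0,0,0],[-1,0,0,0,0],[-0.1,0,0,0,0],[-0.1,0,0,0,0]]]'
python3 -m crank '[[[-0.1,0,0,0,0],[-0.1,0,0,0,0],[-0.1,0,0,0.15,0],[-0.1,0,0,0.35,0],[-0.1,0,0,0.35,0]]]'
python3 -m crank '[[[1,0,0,0.05,0],[1,0,0,0,0],[1,0,0,0,0],[1,0,0,0,0],[1,0,0,0,0]]]'
python3 - <<'E'
from h import *
import pickle
i,im=shot("wrist");s=readout.get_state();print(s['tool_pos'],s['finger_gap']);pickle.dump((i,im),open("w11.pkl","wb"))
x0,y0=[(a-b) for a,b in zip(proj(i,[.4443,.2976,.045]).astype(int),(75,75))]
c=cv2.resize(im[y0-40:y0+130,x0-25:x0+165],None,fx=4,fy=4,interpolation=cv2.INTER_CUBIC)
for r,z,col in((.032,.045,(0,0,255)),(.025,.057,(0,255,0)),(.015,.077,(255,0,0))):
    P=[proj(i,[.4443+r*np.cos(t),.2976+r*np.sin(t),z]) for t in np.linspace(0,6.28,60)]
    cv2.polylines(c,[((np.array(P)-[x0-25,y0-40])*4).astype(int)],True,col,1)
cv2.imwrite("pics/w11c.png",c)
E
```

```text
clock: 39.5
tool_pos: [0.4433, 0.2971, 0.063]
orientation: [0.729, 0.685, -0.0, 0.0]
force: [0.7, 0.9, -0.2]
finger_gap: 0.037
clock: 39.92
tool_pos: [0.4426, 0.2967, 0.1482]
orientation: [0.729, 0.685, -0.002, -0.0]
force: [1.0, 0.2, 0.3]
finger_gap: 0.0429
clock: 40.33
tool_pos: [0.4428, 0.2968, 0.1518]
orientation: [0.729, 0.685, -0.001, -0.0]
force: [0.6, 0.1, 0.8]
finger_gap: 0.071
[0.44287132 0.29685691 0.15191417] 0.0745684214119788
```

View pics/w11c.png

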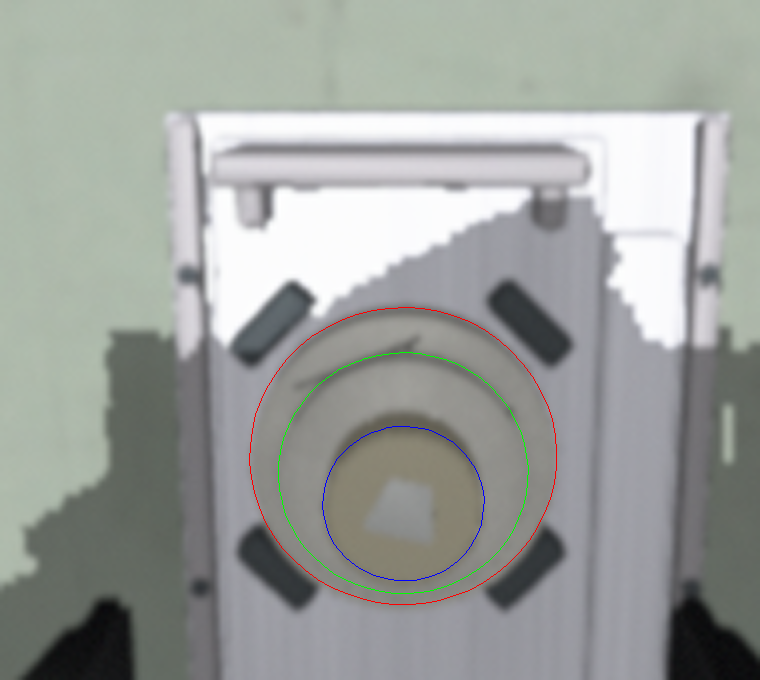

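The specimen stands centred, with its rim on the drawn circle at (403,503). The push plate's top is at crop rows 155–185, columns 212–590. I'll locate its rear face.

```bash
python3 - <<'E'
from h import *
import pickle
i,im=pickle.load(open("w11.pkl","rb"))
x0,y0=[(a-b) for a,b in zip(proj(i,[.4443,.2976,.045]).astype(int),(75,75))]
P=lambda x,y,z:onz(i,x0-25+x/4,y0-40+y/4,z)
for z in(.062,.070): print(z,P(212,158,z),P(590,158,z),np.linalg.norm(P(212,158,z)-P(590,158,z)),"front",P(400,186,z), "rear mid",P(400,156,z),"bottomrear",P(400,143,.03))
ex=np.array([.998,-.061]);ey=np.array([.061,.998])
c=np.array([.4436,.2968]);print("tray rear corner",P(203,113,.022),P(700,113,.022))
print("pin rel",ex@(np.array([.4874,.168])-c),ey@(np.array([.4874,.168])-c))
E
```

```text
0.062 [0.41291787 0.36198592 0.062     ] [0.48250325 0.35761473 0.062     ] 0.06972253470865057 front [0.44721849 0.35475765 0.062     ] rear mid [0.44755714 0.36017029 0.062     ] bottomrear [0.44761613 0.36141137 0.03      ]
0.07 [0.41401036 0.36227295 0.07      ] [0.48145356 0.35803632 0.07      ] 0.06757613789717705 front [0.44725504 0.3552672  0.07      ] rear mid [0.44758326 0.36051321 0.07      ] bottomrear [0.44761613 0.36141137 0.03      ]
tray rear corner [0.4064771 0.3698938 0.022    ] [0.51114081 0.36331335 0.022     ]
pin rel 0.0515692 -0.1258706
```

```bash
python3 - <<'E'
from h import *
import pickle
i,im=pickle.load(open("w11.pkl","rb"))
for z in(0,.1,.2,.25): print(z,onz(i,256,0,z).round(3))
s=info("scene");t=info("top")
for p in[(228,325),(236,240),(167,383),(212,308)]: print(p,[onz(s,*p,z).round(3).tolist() for z in(0,.1,.2,.3)])
for p in[(127,110),(127,190),(122,212),(100,268)]: print(p,[onz(t,*p,z).round(3).tolist() for z in(0,.1,.2,.3)])
a=cv2.imread("pics/scene0.png")[140:384,0:330];b=cv2.imread("pics/top0.png")[60:300,0:260]
cv2.imwrite("pics/both.png",np.hstack([cv2.resize(a,(460,340)),cv2.resize(b,(340,340))]))
E
```

```text
0 [0.45  0.449 0.   ]
0.1 [0.449 0.425 0.1  ]
0.2 [0.449 0.401 0.2  ]
0.25 [0.449 0.389 0.25 ]
(228, 325) [[0.397, 0.536, -0.0], [0.342, 0.618, 0.1], [0.286, 0.7, 0.2], [0.23, 0.781, 0.3]]
(236, 240) [[0.542, 0.278, 0.0], [0.457, 0.412, 0.1], [0.372, 0.545, 0.2], [0.288, 0.679, 0.3]]
(167, 383) [[0.414, 0.683, 0.0], [0.355, 0.735, 0.1], [0.296, 0.787, 0.2], [0.237, 0.839, 0.3]]
(212, 308) [[0.449, 0.515, 0.0], [0.383, 0.601, 0.1], [0.317, 0.687, 0.2], [0.251, 0.773, 0.3]]
(127, 110) [[0.825, 0.533, 0.0], [0.784, 0.498, 0.1], [0.742, 0.463, 0.2], [0.701, 0.428, 0.3]]
(127, 190) [[0.581, 0.527, 0.0], [0.563, 0.492, 0.1], [0.546, 0.458, 0.2], [0.528, 0.423, 0.3]]
(122, 212) [[0.517, 0.54, 0.0], [0.506, 0.504, 0.1], [0.495, 0.468, 0.2], [0.483, 0.432, 0.3]]
(100, 268) [[0.361, 0.597, 0.0], [0.365, 0.556, 0.1], [0.369, 0.514, 0.2], [0.373, 0.473, 0.3]]
```

View pics/both.png

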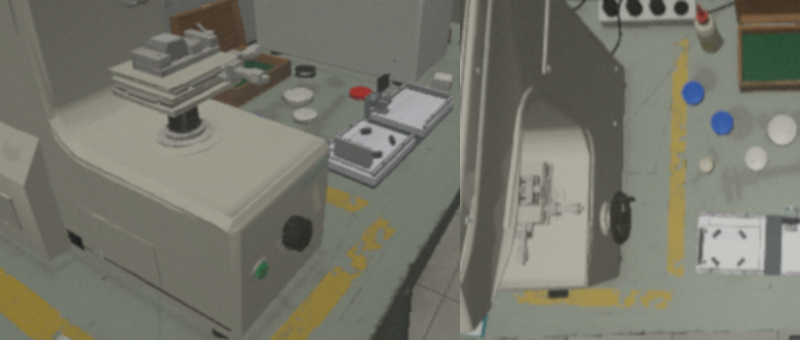

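The microscope body starts at y≈0.53 with its knob at about 0.50, so the camera at y≈0.46 clears it. I'll go behind the push plate with the fingers about 30 mm apart.

```bash
python3 -m crank '[[[-0.37,0.012,0.18,0,0],[-0.37,0.012,0.18,0,0],[-0.37,0.012,0.18,0,0],[-0.37,0.012,0.18,0,0],[-0.37,0.013,0.136,0,0]]]'
python3 -m crank '[[[-0.37,0,0,0,0],[-0.37,0,0,0,0],[-0.37,0,0,-0.15,0],[-0.37,0,0,-0.15,0],[-0.37,0,0,-0.15,0]]]'
python3 -m crank '[[[-0.37,0,0,-0.2,0],[-0.37,0,0,-0.2,0],[-0.37,0,0,-0.15,0],[-0.37,0,0,-0.08,0],[-0.37,0,0,0,0]]]'
```

```text
clock: 40.8
tool_pos: [0.4492, 0.3838, 0.1522]
orientation: [0.729, 0.685, -0.001, -0.0]
force: [0.3, 0.1, -0.7]
finger_gap: 0.0519
clock: 41.22
tool_pos: [0.4493, 0.3817, 0.1077]
orientation: [0.729, 0.684, -0.0, 0.0]
force: [0.0, -0.3, -0.3]
finger_gap: 0.0305
clock: 41.63
tool_pos: [0.4488, 0.3815, 0.0437]
orientation: [0.729, 0.684, -0.001, -0.0]
force: [-0.2, 0.2, 1.4]
finger_gap: 0.03
```

```bash
python3 -m crank '[[[-0.37,-0.001,-0.02,0,0],[-0.37,-0.001,-0.02,0,0],[-0.37,-0.001,-0.02,0,0],[-0.37,-0.001,-0.02,0,0],[-0.37,-0.002,-0.02,0,0]]]'
python3 -m crank '[[[-0.37,-0.001,-0.02,0,0],[-0.37,-0.001,-0.02,0,0],[-0.37,-0.001,-0.02,0,0],[-0.37,-0.001,-0.02,0,0],[-0.37,-0.002,-0.02,0,0]]]'
python3 -m crank '[[[-0.37,-0.001,-0.02,0,0],[-0.37,-0.001,-0.02,0,0],[-0.37,-0.001,-0.02,0,0],[-0.37,-0.001,-0.02,0,0],[-0.37,-0.002,-0.02,0,0]]]'
```

```text
clock: 42.05
tool_pos: [0.4493, 0.3731, 0.046]
orientation: [0.729, 0.684, 0.001, 0.0]
force: [-0.1, 7.2, 1.3]
finger_gap: 0.0298
clock: 42.47
tool_pos: [0.4489, 0.3636, 0.046]
orientation: [0.729, 0.685, 0.002, 0.0]
force: [0.7, 6.4, 2.2]
finger_gap: 0.0299
clock: 42.88
tool_pos: [0.4483, 0.3536, 0.046]
orientation: [0.729, 0.685, 0.002, 0.0]
force: [0.5, 7.4, 1.3]
finger_gap: 0.0299
```

```bash
python3 -m crank '[[[-0.37,-0.002,-0.03,0,0],[-0.37,-0.002,-0.03,0,0],[-0.37,-0.002,-0.03,0,0],[-0.37,-0.002,-0.03,0,0],[-0.37,-0.001,-0.03,0,0]]]' | tail -4
python3 -m crank '[[[-0.37,-0.002,-0.03,0,0],[-0.37,-0.002,-0.03,0,0],[-0.37,-0.002,-0.03,0,0],[-0.37,-0.002,-0.03,0,0],[-0.37,-0.001,-0.03,0,0]]]' | tail -4
python3 -m crank '[[[-0.37,-0.002,-0.03,0,0],[-0.37,-0.002,-0.03,0,0],[-0.37,-0.002,-0.03,0,0],[-0.37,-0.002,-0.03,0,0],[-0.37,-0.001,-0.03,0,0]]]'
python3 - <<'E'
from h import *
import pickle
i,im=shot("wrist","w12.png");s=readout.get_state();print(s['tool_pos'],s['force'])
E
```

```text
tool_pos: [0.4474, 0.3385, 0.046]
orientation: [0.729, 0.685, 0.002, 0.0]
force: [0.3, 6.0, 1.8]
finger_gap: 0.0296
tool_pos: [0.4465, 0.3235, 0.046]
orientation: [0.729, 0.685, 0.002, 0.0]
force: [0.6, 6.9, 1.7]
finger_gap: 0.03
clock: 44.13
tool_pos: [0.4456, 0.3085, 0.046]
orientation: [0.729, 0.685, 0.002, 0.0]
force: [0.3, 6.3, 2.2]
finger_gap: 0.0299
[0.44558749 0.30800142 0.04593627] [-0.20644137  4.59962874  1.25052638]
```

View pics/w12.png

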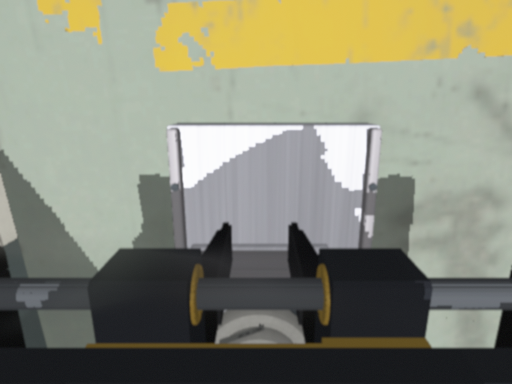

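Both fingers are square on the plate, and the stack is visible below at (260,325). I'll keep pushing.

```bash
python3 -m crank '[[[-0.37,-0.002,-0.03,0,0],[-0.37,-0.002,-0.03,0,0],[-0.37,-0.002,-0.03,0,0],[-0.37,-0.002,-0.03,0,0],[-0.37,-0.001,-0.03,0,0]]]' | tail -4
python3 -m crank '[[[-0.37,-0.002,-0.03,0,0],[-0.37,-0.002,-0.03,0,0],[-0.37,-0.002,-0.03,0,0],[-0.37,-0.002,-0.03,0,0],[-0.37,-0.001,-0.03,0,0]]]' | tail -4
python3 -m crank '[[[-0.37,-0.002,-0.03,0,0],[-0.37,-0.002,-0.03,0,0],[-0.37,-0.002,-0.03,0,0],[-0.37,-0.002,-0.03,0,0],[-0.37,-0.001,-0.03,0,0]]]'
```

```text
tool_pos: [0.4448, 0.2935, 0.046]
orientation: [0.729, 0.685, 0.002, 0.0]
force: [-0.2, 6.8, 2.4]
finger_gap: 0.0297
tool_pos: [0.4439, 0.2785, 0.0459]
orientation: [0.729, 0.685, 0.002, 0.0]
force: [1.3, 6.5, 2.2]
finger_gap: 0.0298
clock: 45.43
tool_pos: [0.4429, 0.2634, 0.046]
orientation: [0.729, 0.685, 0.002, 0.0]
force: [-0.6, 8.1, 2.7]
finger_gap: 0.03
```

```bash
python3 -m crank '[[[-0.37,-0.002,-0.03,0,0],[-0.37,-0.002,-0.03,0,0],[-0.37,-0.002,-0.03,0,0],[-0.37,-0.002,-0.03,0,0],[-0.37,-0.001,-0.03,0,0]]]' | tail -4
python3 -m crank '[[[-0.37,-0.002,-0.03,0,0],[-0.37,-0.002,-0.03,0,0],[-0.37,-0.002,-0.03,0,0],[-0.37,-0.002,-0.03,0,0],[-0.37,-0.001,-0.03,0,0]]]' | tail -4
python3 -m crank '[[[-0.37,-0.002,-0.03,0,0],[-0.37,-0.002,-0.03,0,0],[-0.37,-0.002,-0.03,0,0],[-0.37,-0.002,-0.03,0,0],[-0.37,-0.001,-0.03,0,0]]]'
```

```text
tool_pos: [0.4421, 0.2484, 0.0459]
orientation: [0.729, 0.685, 0.002, 0.0]
force: [-0.2, 6.9, 2.9]
finger_gap: 0.0301
tool_pos: [0.4412, 0.2334, 0.0459]
orientation: [0.729, 0.685, 0.002, 0.0]
force: [-0.5, 8.5, 2.5]
finger_gap: 0.0297
clock: 46.68
tool_pos: [0.4402, 0.2183, 0.0459]
orientation: [0.729, 0.685, 0.001, 0.0]
force: [-0.1, 7.9, 4.1]
finger_gap: 0.0301
```

Next come slow small steps to the end stop, expected at y≈0.194.

```bash
python3 -m crank '[[[-0.37,-0.002,-0.03,0,0],[-0.37,-0.002,-0.03,0,0],[-0.37,-0.001,-0.02,0,0],[-0.37,-0.001,-0.02,0,0],[-0.37,-0.001,-0.02,0,0]]]' | tail -4
python3 -m crank '[[[-0.37,-0.001,-0.015,0,0],[-0.37,-0.001,-0.015,0,0],[-0.37,-0.001,-0.015,0,0],[-0.37,0,-0.01,0,0],[-0.37,0,-0.01,0,0]]]'
```

```text
tool_pos: [0.4396, 0.2064, 0.0459]
orientation: [0.729, 0.685, 0.001, 0.0]
force: [0.9, 8.6, 3.7]
finger_gap: 0.0299
clock: 47.52
tool_pos: [0.4393, 0.1999, 0.0459]
orientation: [0.729, 0.685, 0.001, 0.0]
force: [0.2, 8.4, 4.0]
finger_gap: 0.0302
```

```bash
python3 -m crank '[[[-0.37,-0.001,-0.01,0,0],[-0.37,0,-0.01,0,0],[-0.37,0,-0.005,0,0],[-0.37,0,-0.005,0,0],[-0.37,0,0,0,0]]]'
```

```text
clock: 47.93
tool_pos: [0.4392, 0.1968, 0.0459]
orientation: [0.729, 0.685, 0.001, 0.0]
force: [0.2, 7.4, 3.7]
finger_gap: 0.03
```

```bash
for k in 1; do python3 -m crank '[[[-0.37,0,-0.005,0,0],[-0.37,0,-0.005,0,0],[-0.37,0,-0.005,0,0],[-0.37,0,0,0,0],[-0.37,0,0,0,0]]]'; done
python3 -m crank '[[[-0.37,0,-0.005,0,0],[-0.37,0,-0.005,0,0],[-0.37,0,0,0,0],[-0.37,0,0,0,0],[-0.37,0,0,0,0]]]'
```

```text
clock: 48.35
tool_pos: [0.4391, 0.1954, 0.0459]
orientation: [0.729, 0.685, 0.001, 0.0]
force: [-0.2, 7.5, 3.9]
finger_gap: 0.03
clock: 48.77
tool_pos: [0.4392, 0.1943, 0.0459]
orientation: [0.729, 0.685, 0.001, 0.0]
force: [0.5, 7.7, 4.6]
finger_gap: 0.0301
```

```bash
python3 -m crank '[[[-0.37,0,-0.005,0,0],[-0.37,0,-0.005,0,0],[-0.37,0,0,0,0],[-0.37,0,0,0,0],[-0.37,0,0,0,0]]]'
python3 -m crank '[[[-0.37,0,-0.005,0,0],[-0.37,0,-0.005,0,0],[-0.37,0,0,0,0],[-0.37,0,0,0,0],[-0.37,0,0,0,0]]]'
```

```text
clock: 49.18
tool_pos: [0.4391, 0.1933, 0.0459]
orientation: [0.729, 0.685, 0.001, 0.0]
force: [0.0, 6.7, 4.5]
finger_gap: 0.03
clock: 49.6
tool_pos: [0.4391, 0.1923, 0.0459]
orientation: [0.729, 0.685, 0.001, 0.0]
force: [-0.9, 7.8, 3.6]
finger_gap: 0.0299
```

```bash
python3 -m crank '[[[-0.37,0,-0.005,0,0],[-0.37,0,-0.005,0,0],[-0.37,0,0,0,0],[-0.37,0,0,0,0],[-0.37,0,0,0,0]]]'
python3 -m crank '[[[-0.37,0,-0.005,0,0],[-0.37,0,-0.005,0,0],[-0.37,0,0,0,0],[-0.37,0,0,0,0],[-0.37,0,0,0,0]]]'
```

```text
clock: 50.02
tool_pos: [0.4391, 0.1914, 0.0459]
orientation: [0.729, 0.685, 0.001, 0.0]
force: [0.5, 7.1, 4.4]
finger_gap: 0.0302
clock: 50.43
tool_pos: [0.4391, 0.1909, 0.0459]
orientation: [0.729, 0.685, 0.002, 0.0]
force: [-0.9, 13.9, 3.0]
finger_gap: 0.03
```

```bash
python3 - <<'E'
from h import *
i,im=shot("wrist","w13.png"); t,ti=shot("top","t2.png"); s=readout.get_state();print(s['tool_pos'],s['force'])
g=im.max(2)
# rear edge of tray plate / gap as seen: column profile
print([int(x) for x in g[120:250:3,258]])
for v in (180,190,200,210,220,230,240): print(v,onz(i,258,v,.03).round(4))
E
```

```text
[0.43913906 0.19088567 0.04593029] [-0.32246302 13.48561375  4.05523175]
[242, 242, 243, 242, 242, 242, 242, 243, 238, 146, 146, 144, 146, 145, 144, 144, 144, 130, 54, 52, 52, 52, 52, 52, 52, 52, 52, 52, 52, 53, 53, 53, 51, 51, 68, 108, 106, 128, 146, 146, 146, 130, 115, 125]
180 [0.4408 0.2207 0.03  ]
190 [0.4405 0.2149 0.03  ]
200 [0.4401 0.2091 0.03  ]
210 [0.4397 0.2031 0.03  ]
220 [0.4393 0.1971 0.03  ]
230 [0.4389 0.191  0.03  ]
240 [0.4385 0.1847 0.03  ]
```

```bash
python3 -m crank '[[[-0.37,0,-0.007,0,0],[-0.37,0,0,0,0],[-0.37,0,0,0,0],[-0.37,0,0,0,0],[-0.37,0,0,0,0]]]'
python3 -m crank '[[[-0.37,0,0.05,0,0],[-0.37,0,0.1,0,0],[-0.37,0,0.1,0,0],[-0.37,0,0.1,0,0],[-0.37,0,0,0.1,0]]]'
python3 -m crank '[[[-0.37,0,0,0.25,0],[-0.37,0,0,0.3,0],[-0.37,0,0,0.3,0],[-0.37,0,0,0.3,0],[-0.37,0,0,0,0]]]'
```

```text
clock: 50.95
tool_pos: [0.4392, 0.1908, 0.0459]
orientation: [0.729, 0.684, 0.002, 0.0]
force: [-1.8, 21.0, 2.7]
finger_gap: 0.0298
clock: 51.37
tool_pos: [0.4378, 0.2254, 0.0543]
orientation: [0.728, 0.685, -0.001, -0.0]
force: [-0.0, -1.0, 0.3]
finger_gap: 0.0302
clock: 51.78
tool_pos: [0.44, 0.2247, 0.1757]
orientation: [0.729, 0.685, 0.004, 0.002]
force: [0.8, -0.8, 0.2]
finger_gap: 0.03
```

The tray is hard against the stop: 21 N with no further travel at y=0.1908. I'm going back to the pin with the pads along the turned tab.

```bash
python3 -m crank '[[[-0.2,0.095,-0.113,0,0.077],[-0.2,0.095,-0.113,0,0.077],[-0.2,0.095,-0.113,0,0.077],[-0.2,0.095,-0.113,0,0.077],[-0.2,0.093,-0.115,0,0.077]]]'
python3 -m crank '[[[-0.2,0,0,0,0.077],[-0.2,0,0,0,0.077],[-0.2,0,0,0,0.077],[-0.2,0,0,0,0.077],[-0.2,0,0,0,0.077]]]'
python3 -m crank '[[[-0.2,0,0,0,0],[-0.2,0,0,0,0],[-0.2,0,0,0,0],[-0.2,0,0,0,0],[-0.2,0,0,0,0]]]'
python3 - <<'E'
from h import *
import pickle
i,im=shot("wrist","w14.png");s=readout.get_state();print(s['tool_pos'],s['orientation']);pickle.dump((i,im),open("w14.pkl","wb"))
p=proj(i,[.4873,.168,.1125]).round().astype(int);print(p,im[p[1],p[0]])
print(blob(im,i,*p,.1125,0,45,w=50))
E
```

```text
clock: 52.2
tool_pos: [0.4858, 0.1667, 0.1703]
orientation: [0.489, 0.872, -0.0, -0.0]
force: [-0.3, -0.1, 0.3]
finger_gap: 0.0377
clock: 52.62
tool_pos: [0.4854, 0.1672, 0.1702]
orientation: [0.207, 0.978, -0.0, -0.0]
force: [-0.0, 0.4, 0.5]
finger_gap: 0.0379
clock: 53.03
tool_pos: [0.4856, 0.1673, 0.1702]
orientation: [0.211, 0.977, 0.0, -0.0]
force: [0.5, 0.4, 1.1]
finger_gap: 0.0379
[0.48563855 0.16727842 0.17016439] [ 2.11049537e-01  9.77475366e-01  2.80852442e-05 -8.17591052e-06]
[262 209] [18 15 16]
{'c': array([259.5, 205.5]), 'cen': array([259.5, 206.3]), 'X': array([0.4841, 0.1674, 0.1125]), 'wh': array([0.0369, 0.0118]), 'ang': 90.0, 'area_d': np.float64(0.02266215701259305), 'n': np.int32(833)}
```

```bash
python3 -m crank '[[[-0.2,0.017,0.007,-0.25,0],[-0.2,0,0,-0.25,0],[-0.2,0,0,-0.2,0],[-0.2,0,0,-0.1,0],[-0.2,0,0,-0.037,0]]]'
python3 -m crank '[[[-1,0,0,0,0],[-1,0,0,0,0],[-1,0,0,0,0],[-1,0,0,0,0],[-1,0,0,0,0]]]'
python3 -m crank '[[[-1,0,0,0,0],[-1,0,0,0,0],[-1,0,0,0,0],[-1,0,0,0,0],[-1,0,0,0,0]]]'
python3 -m crank '[[[-1,0,0,0.015,0],[-1,0,0,0.015,0],[-1,0,0,0.01,0],[-1,0,0,0,0],[-1,0,0,0,0]]]'
```

```text
clock: 53.5
tool_pos: [0.4869, 0.1678, 0.0851]
orientation: [0.211, 0.978, -0.0, -0.001]
force: [0.4, 0.1, 0.5]
finger_gap: 0.038
clock: 53.92
tool_pos: [0.4872, 0.1673, 0.0872]
orientation: [0.21, 0.978, -0.001, 0.0]
force: [-3.3, -20.4, 12.6]
finger_gap: 0.011
clock: 54.33
tool_pos: [0.4872, 0.167, 0.0873]
orientation: [0.21, 0.978, -0.001, 0.0]
force: [-1.9, -9.9, 7.8]
finger_gap: 0.0109
clock: 54.75
tool_pos: [0.487, 0.167, 0.0902]
orientation: [0.21, 0.978, -0.001, -0.0]
force: [1.8, -7.8, -9.3]
finger_gap: 0.011
```

```bash
python3 -m crank '[[[-1,0,-0.006,0.004,0],[-1,0,0,0,-0.07],[-1,0,0,0,-0.077],[-1,0,0,0,-0.077],[-1,0,0,0,-0.077]]]'
python3 -m crank '[[[-1,0,0,0,-0.077],[-1,0,0,0,-0.077],[-1,0,0,0,-0.077],[-1,0,0,0,-0.077],[-1,0,0,0,-0.077]]]'
python3 -m crank '[[[-1,0,0,0,-0.077],[-1,0,0,0,-0.007],[-1,0,0,0,0],[-1,0,0,0,0],[-1,0,0,0,0]]]'
```

```text
clock: 55.17
tool_pos: [0.487, 0.1668, 0.0905]
orientation: [0.436, 0.9, -0.001, -0.0]
force: [0.8, -4.3, -9.3]
finger_gap: 0.0109
clock: 55.58
tool_pos: [0.4869, 0.1667, 0.0905]
orientation: [0.684, 0.729, -0.001, -0.0]
force: [0.2, -6.8, -9.4]
finger_gap: 0.011
clock: 56.0
tool_pos: [0.4868, 0.1667, 0.0904]
orientation: [0.729, 0.685, -0.001, -0.0]
force: [0.9, -6.4, -10.1]
finger_gap: 0.0108
```

```bash
python3 -m crank '[[[-1,0,0,-0.015,0],[-1,0,0,-0.015,0],[-1,0,0,-0.015,0],[-1,0,0,-0.015,0],[-1,0,0,0,0]]]'
python3 -m crank '[[[-1,0,0,-0.02,0],[-1,0,0,-0.02,0],[-1,0,0,-0.02,0],[-1,0,0,-0.02,0],[-1,0,0,0,0]]]'
python3 -m crank '[[[-1,0,0,-0.02,0],[-1,0,0,-0.01,0],[-1,0,0,0,0],[-1,0,0,0,0],[-1,0,0,0,0]]]'
```

```text
clock: 56.42
tool_pos: [0.4868, 0.1667, 0.0844]
orientation: [0.729, 0.685, -0.001, -0.0]
force: [-0.1, -6.0, -8.9]
finger_gap: 0.0111
clock: 56.83
tool_pos: [0.4868, 0.1667, 0.0764]
orientation: [0.729, 0.685, -0.001, -0.0]
force: [0.3, -6.8, -7.3]
finger_gap: 0.0112
clock: 57.25
tool_pos: [0.4868, 0.1667, 0.074]
orientation: [0.729, 0.685, -0.001, 0.0]
force: [-1.3, -6.2, -2.3]
finger_gap: 0.0108
```

The pin followed down to its lower stop. I'll release, retreat and check.

```bash
python3 -m crank '[[[-0.3,0,0,0,0],[-0.3,0,0,0,0],[-0.3,0,0,0,0],[-0.3,0,0,0,0],[-0.3,0,0,0,0]]]'
python3 -m crank '[[[-0.3,0,0,0.2,0],[-0.3,0,0,0.3,0],[-0.3,0,0,0.3,0],[-0.3,0,0,0.3,0],[-0.3,0,0,0.3,0]]]'
python3 -m crank '[[[0.5,0,0,0.1,0],[1,0,0,0,0],[1,0,0,0,0],[1,0,0,0,0],[1,0,0,0,0]]]'
python3 - <<'E'
from h import *
i,im=shot("wrist","w15.png");s=readout.get_state();print(s['tool_pos'],s['force'])
t,ti=shot("top");st,si=shot("scene")
p=proj(i,[.4873,.168,.099]).round().astype(int);b=blob(im,i,*p,.099,0,45,w=50);print(p,b)
q=proj(st,[.45,.13,.05]).round().astype(int)
a=cv2.resize(im,None,fx=1.05,fy=1.05)[:400,:]
x,y=q;sc=cv2.resize(si[y-40:y+40,x-55:x+55],(440,320),interpolation=cv2.INTER_CUBIC)
q=proj(t,[.45,.15,.05]).round().astype(int);x,y=q
tc=cv2.resize(ti[y-40:y+40,x-45:x+45],(360,320),interpolation=cv2.INTER_CUBIC)
W=cv2.resize(im[100:250,130:400],(504,280),interpolation=cv2.INTER_CUBIC)
out=np.zeros((600,800,3),np.uint8);out[:280,:504]=W;out[280:,:440]=sc;out[280:,440:]=tc
cv2.imwrite("pics/final.png",out)
E
```

```text
clock: 57.67
tool_pos: [0.4875, 0.1675, 0.074]
orientation: [0.729, 0.685, 0.0, 0.0]
force: [0.8, -0.4, -0.0]
finger_gap: 0.0325
clock: 58.08
tool_pos: [0.4871, 0.1674, 0.2154]
orientation: [0.729, 0.685, 0.0, 0.0]
force: [0.3, 0.3, -0.4]
finger_gap: 0.0334
clock: 58.5
tool_pos: [0.4869, 0.1673, 0.2223]
orientation: [0.729, 0.685, -0.001, -0.001]
force: [0.0, 0.2, 0.4]
finger_gap: 0.0611
[0.48696221 0.16726325 0.22243154] [-0.05247605  0.11811328  0.94276872]
[260 184] {'c': array([260., 183.]), 'cen': array([259.8, 183.1]), 'X': array([0.4876, 0.1685, 0.099 ]), 'wh': array([0.0352, 0.0106]), 'ang': 90.0, 'area_d': np.float64(0.022272718480164155), 'n': np.int32(503)}
```

View pics/final.png

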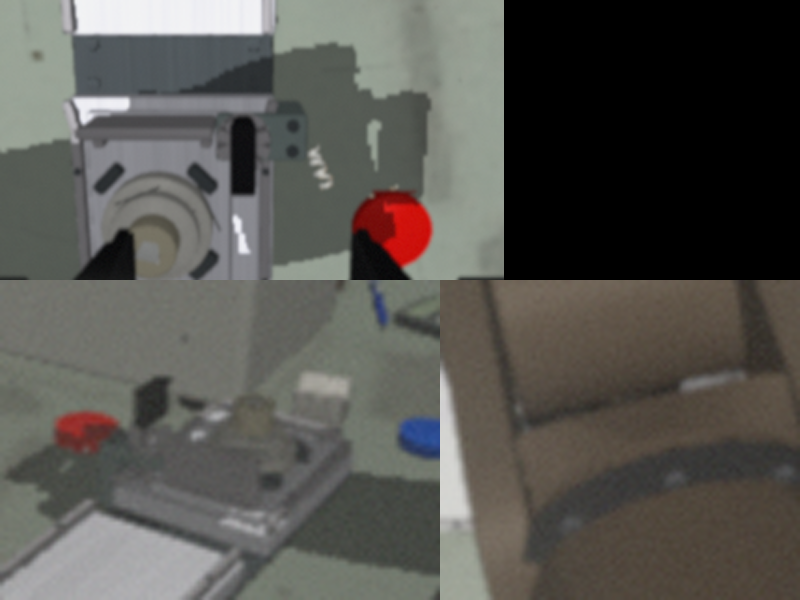

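The pin's tab is back along y in its slot at low height. The tray is past the pin with its rear at the bracket, and the stack stands in the nest. One last numeric check from directly above, robot touching nothing.

```bash
python3 -m crank '[[[1,-0.11,-0.09,0,0],[1,-0.11,-0.09,0,0],[1,-0.11,-0.09,0,0],[1,-0.11,-0.09,0,0],[1,-0.11,-0.09,0,0]]]'|head -2
python3 -m crank '[[[1,0,0,0,0],[1,0,0,0,0],[1,0,0,0,0],[1,0,0,0,0],[1,0,0,0,0]]]'
python3 - <<'E'
from h import *
i,im=shot("wrist","w16.png")
e=np.array([.4443-.061*.1825,.2976-.998*.1825]);print("expect",e)
S=[]
for d in[(-.0285,-.0247),(-.0252,.0282),(.0277,.0248),(.0243,-.0283)]:
    u,v=proj(i,[e[0]-.0007+d[0],e[1]-.0008+d[1],.041]).round().astype(int)
    b=blob(im,i,u,v,.041,0,75,w=16);S.append(b['X'][:2]);print(b['X'][:2],b['n'],im[v,u])
print("stops centre",np.mean(S,0))
p=proj(i,[*e,.077]).round().astype(int)
m=((im[:,:,2].astype(int)-im[:,:,0]>15)&(im.max(2)>80)).astype(np.uint8);M=m*0;M[p[1]-30:p[1]+31,p[0]-30:p[0]+31]=m[p[1]-30:p[1]+31,p[0]-30:p[0]+31]
k,l,st,ce=cv2.connectedComponentsWithStats(M);j=1+np.argmax(st[1:,4]);print("spec",st[j],onz(i,*ce[j],.077).round(4),p,ce[j])
g=cv2.GaussianBlur(cv2.cvtColor(im,6),(3,3),0)
c=cv2.HoughCircles(g,cv2.HOUGH_GRADIENT,1,5,param1=50,param2=14,minRadius=15,maxRadius=60)
q=proj(i,[*e,.05])
if c is not None:
    for u,v,r in c[0]:
        if np.hypot(u-q[0],v-q[1])<20:
            for n,z,R in(("block",.045,.032),("disc",.057,.025),("spec",.077,.015)):
                X=onz(i,u,v,z);rr=r*(i['R']@X+i['t'])[2]/i['f']
                if abs(rr-R)<.0015: print(n,X.round(4),rr)
E
```

```text
clock: 59.07
tool_pos: [0.4317, 0.122, 0.2234]
clock: 59.48
tool_pos: [0.4328, 0.1227, 0.2237]
orientation: [0.729, 0.685, -0.0, -0.0]
force: [-0.7, -0.4, 0.3]
finger_gap: 0.095
expect [0.4331675 0.115465 ]
[0.4053 0.0912] 109 [52 50 45]
[0.4084 0.1448] 107 [51 49 45]
[0.4614 0.1415] 118 [56 53 51]
[0.4586 0.0876] 95 [54 51 48]
stops centre [0.433425 0.116275]
spec [246 172  30  30 539] [0.434  0.1151 0.077 ] [260 186] [260.61595547 186.05009276]
block [0.4328 0.114  0.045 ] 0.03057077495148854
block [0.4432 0.1122 0.045 ] 0.030699773634843615
block [0.4416 0.1219 0.045 ] 0.031931690840514074
block [0.4234 0.1145 0.045 ] 0.030570670649131295
block [0.4167 0.1085 0.045 ] 0.03312926462027876
disc [0.4514 0.1219 0.057 ] 0.023963933942031734
spec [0.4343 0.1379 0.077 ] 0.014772191940892418
```

The specimen is within about 1.3 mm of the nest centre. The nest lies 55 mm from the pin along the travel, against 54 mm expected. Handing in.

```bash
python3 -c "
from cell import manip; print(manip.job_done())"
```

```text
the job is handed in; nothing more can be done
None
```

The job is done and handed in at about 59.5 s on the robot's clock, well under the 210 s limit; no verdict was reported.

**What I did**
- **Pin up:** I lifted the pull 18 mm, turned it 1.21 rad and left it resting in its notches.
- **Stack:** On the loading dock I put the big block in the pocket, then the one grey disc that was there, then the specimen on top. Contact height showed the disc is the 12 mm one, disc_b.
- **Slide:** I pushed the tray flat across the gap at about 7 N until it met the end stop. There the force rose to 21 N with no further movement.
- **Pin down:** I turned the pull back and lowered it. Its spring load fell from about 10 N to 2 N at the lowest point, TCP height 0.074 m.

**Last checks**
- **Pin:** The tab lies along the travel again, and its place and apparent size match the starting view with the pin down.
- **Stack centring:** The specimen was within about 1.3 mm of the centre of the four stops.
- **Tray position:** The pocket was 55 mm from the pin along the travel, where 54 mm was expected.
- **Robot:** The gripper was open and touching nothing. I never touched the vee block or the loupe.

**Failed or disagreed**
- **First grip:** The first grip on the pin closed too late, so I went back and gripped again.
- **Rim check:** The final circle search on the block and disc rims gave scattered, unusable results. Their centring at the end rests on the earlier close views and the final picture.
- **Top camera:** The arm blocked its last view.

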